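Close the canisters from a stack of washed lids

ROBOT

A 6-joint arm with a two-finger parallel gripper is mounted at the origin on the work surface. World frame = base frame: x ahead of the robot, y to its left, z up, the work surface at z = 0. Lengths are in m, angles in rad, forces in N, time in s.
With the tool pointing down it reaches from about 0.275 to 0.825 m from the base axis. Payload 4.9 kg.
Tool frame: the origin (TCP) lies at the very end of the fingers, on their centre line; the grasp point (between the pads) lies 19 mm behind it; z points along the fingers, y is the line along which they close (so a half turn about z gives the same grasp; the last joint's range is limited). The gripper opens to 85 mm and grips with 20 to 120 N. Pads are 22 mm wide; open, the fingers measure 114 mm over their backs; the gripper's body (76 mm by 85 mm) begins 54 mm behind the grasp point. The pads swing forward as they close: fully open they stand 13 mm farther back than shut.
Start: joints at [1.147, 0.326, -0.193, 1.052, 0, 1.437], TCP at [0.157, 0.527, 0.202] pointing down, gripper open.
Joint ranges: [-2.65, 2.65], [-0.97, 1.79], [-1.3, 1.35], [-1.93, 2.1], [-1.47, 1.37], [-3.14, 3.14]. Speed limits (rad/s): [2.57, 2.57, 3.14, 3.14, 3.14, 3.14].

INTERFACE

Orientations are given as [roll, pitch, yaw] about the fixed x, y, z axes, in that order (R = Rz(yaw) Ry(pitch) Rx(roll)).
In Python, from station import ctrl, cams, workorder gives the robot as it stands.
- The arm moves only by the tool send_path, called after ">>>" as name(argument=value, ...), one argument or row to a line, values as JSON. Schema: {"type":"object","properties":{"steps":{"type":"array","items":{"type":"object","properties":{"aperture":{"type":"number"},"x":{"type":"number"},"y":{"type":"number"},"z":{"type":"number"},"twist":{"type":"number"}},"additionalProperties":false,"required":["aperture"]},"minItems":1,"maxItems":12},"grip_n":{"type":"number"},"only":{"type":"string"},"quiet":{"type":"boolean"},"lines":{"type":"string"}},"required":["steps"],"additionalProperties":false}. steps is a list of rows, 1 to 12 of them, each an object with the fields aperture (the opening from 0.0 (shut) to 1.0 (fully open)), x, y, z (the shift in shares of the most that a row can go, 1 being 50 mm), twist (a turn about the tool's z in normalised numbers (1 is pi rad)); a field left out counts as zero (the opening has to be given); each row shifts and turns the commanded pose from where the row before left it, along the tool's axes as they then stand; what a row does not reach is not made up. A row lasts 1/10 s, in which the tool goes at most 0.05 m and 0.15 rad, less where a joint would pass 70% of its speed; a pose out of reach is approached as far as the arm can. The fingers move at their own pace and stop on an object; grip_n is the grip in N (left out, the last holds). Time passes only in rows, so rows that do not move let the fingers close. The tool returns the time, the measured TCP pose, the force, the opening and the grip force at its end. only (a regular expression) keeps the lines of the reply that match it, lines (a string "A,B") keeps lines A to B, and quiet returns only ok. A shift or turn number past 1, either way, is cut back to 1. Input that does not fit is refused with a message, and nothing moves.
- ctrl.observe(): the state, without advancing time (a new reading comes with each control period).
- cams.grab_frame(name): name is "side" or "top"; returns a dict with "frame" (480x640x3 uint8, red, green, blue), "z_map" (480x640 float32, m along the optical axis (not along the pixel's ray), 0 where there is no reading), "fx", "fy", "cx", "cy" (pixels), "origin" and "rotation" of the camera in the world. Camera axes: x right, y up, looking along -z (the intrinsics and any distortion apply to the point x, -y, -z); pixel columns grow to the right and rows downward; lengths in m; the calibration is good to about 2 mm. A picture is of the moment at which its call begins.
- workorder.hand_in(): hands the job in; it is judged then, once.
Trained networks look in a picture, given as the dict that the camera call returned (one of the last four; its "shot" number tells which), for a name from the list of things; names that differ only in an ending like _2 or _b are one class to them, and where a whole thing is asked for, a point or a joint stands for the part that bears it (a point fixed in the world has none). Each returns a list of dicts, best first, with "conf" (0 to 1); they miss things now and then, are a little off and sometimes report something else, mostly with a low value. They report only what shows in the picture. A call takes as long as a camera call. They do not tell look-alikes from the thing itself.
- cams.find_in(picture, target): "position" ([x, y, z] in m, in world coordinates, good to about 4 mm: the middle of the surface that is visible of it).
- cams.tip_of(picture, target): "position" ([x, y, z] in m, in world coordinates, good to about 4 mm: a listed point, or the origin of a listed thing).
The state is a dict: "clock": time; "qpos": joint angles; "qvel": joint speeds; "effort": joint torques, N m; "eef_pos": TCP position; "ee_rot": TCP orientation; "wrist_force": force on the tool from outside, world axes, zero at the start; "torque": the same for the moment, N m; "width": opening from 0.0 (shut) to 1.0 (fully open); "gripper_force": force on a finger pad.
Only numpy, scipy, OpenCV 4.12 (cv2) and the standard library are available. Lean on these libraries where they do the work, as an engineer would, in place of code of your own. Each camera call takes 0.05 s, during which the arm holds its last target. There are 200 camera calls.

TASK

The washed lids of the four stoneware canisters are stacked on the little dark board. Take the stack apart and put each wooden lid on the canister whose shape and size it fits, straight and fully home on the rim. Leave the canisters, the mug and the pepper mill standing where they are.

Things in the scene. Friction and masses are not known exactly. Their poses are not given: they have to be found in the camera images.
- lid_oblong: Loose pale wooden lid: oblong plate 62 mm (x) by 112 mm (y), 14 mm thick, and under it a step 10 mm high, 12 mm smaller all round, that drops into the mouth with 6 mm play each side. Origin: centre of the step's underside, z up, 24 mm below the lid's flat top. The y axis runs along its length. Starts stacked: lowest of the four, on a fixed dark wooden board 100 x 150 mm, 12 mm thick.
- lid_square: Loose pale wooden lid: square plate 68 x 68 mm, 14 mm thick, and under it a step 10 mm high, 12 mm smaller all round, that drops into the mouth with 6 mm play each side. Origin: centre of the step's underside, z up, 24 mm below the lid's flat top. x and y are square to its sides. Starts stacked: second from below, on the oblong lid.
- lid_round: Loose pale wooden lid: round disc 64 mm in diameter, 14 mm thick, and under it a step 10 mm high, 12 mm smaller all round, that drops into the mouth with 6 mm play each side. Origin: centre of the step's underside, z up, 24 mm below the lid's flat top. Starts stacked: third from below, on the square lid.
- lid_small: Loose pale wooden lid: round disc 48 mm in diameter, 14 mm thick, and under it a step 10 mm high, 12 mm smaller all round, that drops into the mouth with 6 mm play each side. Origin: centre of the step's underside, z up, 24 mm below the lid's flat top. Starts stacked: topmost, on the larger round lid.
- can_oblong: Open empty stoneware canister, sand-coloured, loose: oblong, outside 58 mm (x) by 108 mm (y), 70 mm high, mouth 50 x 100 mm, about 0.45 kg, wall 4 mm. Origin: centre of its underside, z up. Lid home (plate on the rim): lid's origin 60 mm above this origin. The y axis runs along its length. Canisters, mug and board swap places between starts.
- can_square: Open empty stoneware canister, sand-coloured, loose: square, outside 64 x 64 mm, 90 mm high, mouth 56 x 56 mm, about 0.42 kg, wall 4 mm. Origin: centre of its underside, z up. Lid home (plate on the rim): lid's origin 80 mm above this origin. x and y are square to its sides. Canisters, mug and board swap places between starts.
- can_round: Open empty stoneware canister, sand-coloured, loose: round, outside diameter 60 mm, 100 mm high (the tallest), mouth 52 mm, about 0.40 kg, wall 4 mm. Origin: centre of its underside, z up. Lid home (plate on the rim): lid's origin 90 mm above this origin. Canisters, mug and board swap places between starts.
- can_small: Open empty stoneware canister, sand-coloured, loose: round, outside diameter 44 mm, 65 mm high (the smallest), mouth 36 mm, about 0.20 kg, wall 4 mm. Origin: centre of its underside, z up. Lid home (plate on the rim): lid's origin 55 mm above this origin. Canisters, mug and board swap places between starts.
- mug: White ceramic mug, loose, 82 mm in diameter, 92 mm high, handle to its +y side reaching about 75 mm from the axis; takes no lid; it stands among the canisters. Origin: centre of its underside.
- pepper_mill: Turned dark wooden pepper mill, loose, 54 mm in diameter, 150 mm high, standing to the left. Origin: centre of its underside.
There are look-alikes about, which are no part of the job. What is shaped like the lid_small but pink or red is not meant.

How it is judged:
At the end, for the whole second after the job is handed in: Each of the four lids sits on its own canister: centres within 9 mm of each other, plate down on the rim (to within about 4 mm), level to 0.06 rad; the oblong lid along its canister and the square lid square to its canister (any quarter turn) to 0.2 rad; the canisters stand upright; all at rest (horizontal distance between lid_oblong and can_oblong below 0.009 m and z of lid_oblong in the frame of can_oblong between 0.056 and 0.0635 m and angle between each of lid_oblong, can_oblong, lid_square, can_square, lid_round, can_round, lid_small, can_small's own z axis and vertical below 0.06 rad and linear speed of each of lid_oblong, can_oblong, lid_square, can_square, lid_round, can_round, lid_small, can_small below 0.02 m/s and horizontal distance between lid_square and can_square below 0.009 m and z of lid_square in the frame of can_square between 0.076 and 0.0835 m and horizontal distance between lid_round and can_round below 0.009 m and z of lid_round in the frame of can_round between 0.086 and 0.0935 m and horizontal distance between lid_small and can_small below 0.009 m and z of lid_small in the frame of can_small between 0.051 and 0.0585 m and angle between the y axis of lid_oblong and the y axis of can_oblong, either way round below 0.2 rad and (angle between the y axis of lid_square and the x axis of can_square, either way round below 0.2 rad or angle between the y axis of lid_square and the y axis of can_square, either way round below 0.2 rad)); the robot touches nothing.
It fails at once if a canister is knocked over or pushed more than 50 mm from its place (angle between any of can_oblong, can_square, can_round, can_small's own z axis and vertical above 0.5 rad or distance of any of can_oblong, can_square, can_round, can_small from where it was at the start of the episode above 0.05 m).
It fails at once if the mug or the pepper mill is knocked over or pushed more than 50 mm from its place (angle between any of mug, pepper_mill's own z axis and vertical above 0.5 rad or distance of any of mug, pepper_mill from where it was at the start of the episode above 0.05 m).
It also fails if it takes over 118 s, if anything falls off the work surface, if the arm or the gripper's body presses on something with over 40 N, if the wrist force passes 120 N, or if a joint passes its speed limit or range.

## Working session

There is one attempt and no reset: what is moved stays moved. The work goes in short steps, Python scripts to look and compute and a tool call to move; the robot and the scene stay as the last step left them, time stands still between calls to the robot, and variables do not carry over. Pictures are saved under pics/ and viewed, at most 14 in all, crops included, and the job is handed in when it is done.

```bash
ls; mkdir -p pics; cat > h.py <<'E'
from station import ctrl,cams,workorder
import numpy as np,cv2
def world(p,u,v,z=None):
    d=z if z is not None else p["z_map"][v,u]
    c=np.array([(u-p["cx"])/p["fx"]*d,-(v-p["cy"])/p["fy"]*d,-d])
    return np.array(p["origin"])+np.array(p["rotation"])@c
def cloud(p):
    d=p["z_map"].astype(float);v,u=np.mgrid[:d.shape[0],:d.shape[1]]
    c=np.stack([(u-p["cx"])/p["fx"]*d,-(v-p["cy"])/p["fy"]*d,-d],-1)
    w=c@np.array(p["rotation"]).T+np.array(p["origin"]);w[d==0]=np.nan
    return w
def save(p,n): cv2.imwrite("pics/"+n,p["frame"][:,:,::-1])
N=["lid_oblong","lid_square","lid_round","lid_small","can_oblong","can_square","can_round","can_small","mug","pepper_mill"]
E
python3 - <<'E'
from h import *
s=ctrl.observe();print({k:np.round(v,3).tolist() for k,v in s.items()})
for c in("top","side"):
    p=cams.grab_frame(c);save(p,c+"0.png");print(c,{k:np.round(p[k],3).tolist() for k in p if k not in("frame","z_map")})
    for n in N:
        print(n,[(np.round(r["position"],3).tolist(),round(r["conf"],2)) for r in cams.find_in(p,n)[:3]])
E
```

```text
pics
{'clock': 0.0, 'qpos': [1.147, 0.327, -0.194, 1.052, -0.0, 1.437], 'qvel': [-0.0, 0.002, 0.001, -0.0, 0.0, -0.001], 'effort': [0.0, -44.34, 26.244, 0.015, -0.0, 0.0], 'eef_pos': [0.157, 0.526, 0.201], 'ee_rot': [-3.14, -0.0, 2.852], 'wrist_force': [-0.424, 0.183, 0.899], 'torque': [-0.016, -0.004, 0.047], 'gripper_force': 0.0, 'width': 0.999}
top {'fx': 482.139, 'fy': 482.139, 'cx': 320.351, 'cy': 242.788, 'origin': [0.466, 0.083, 0.951], 'rotation': [0.096, -0.009, -1.576], 'shot': 1}
lid_oblong [([0.618, 0.04, 0.039], 0.93)]
lid_square [([0.599, 0.023, 0.059], 0.81)]
lid_round [([0.608, 0.008, 0.082], 0.73)]
lid_small [([0.586, 0.143, 0.026], 0.93), ([0.627, -0.005, 0.108], 0.65), ([0.496, -0.101, 0.029], 0.62)]
can_oblong [([0.657, 0.254, 0.021], 0.76)]
can_square [([0.479, 0.005, 0.004], 0.69), ([0.599, 0.022, 0.058], 0.54)]
can_round [([0.629, -0.213, 0.061], 0.82)]
can_small [([0.479, -0.238, 0.041], 0.94)]
mug [([0.473, 0.243, 0.015], 0.67)]
pepper_mill [([0.606, 0.388, 0.105], 0.68), ([0.608, 0.01, 0.082], 0.64), ([0.626, -0.005, 0.107], 0.22)]
side {'fx': 519.986, 'fy': 519.986, 'cx': 316.696, 'cy': 240.752, 'origin': [0.46, 0.798, 0.805], 'rotation': [0.755, -0.015, -3.024], 'shot': 2}
lid_oblong [([0.628, 0.038, 0.038], 0.73)]
lid_square [([0.613, 0.025, 0.06], 0.56)]
lid_round [([0.616, 0.029, 0.061], 0.68), ([0.614, 0.014, 0.088], 0.64)]
lid_small [([0.584, 0.156, 0.027], 0.88), ([0.626, 0.0, 0.107], 0.64), ([0.501, -0.103, 0.026], 0.46)]
can_oblong [([0.658, 0.246, 0.038], 0.79), ([0.607, 0.418, 0.106], 0.56)]
can_square [([0.483, 0.038, 0.058], 0.76)]
can_round [([0.621, -0.188, 0.068], 0.63)]
can_small [([0.482, -0.214, 0.043], 0.8)]
mug [([0.474, 0.25, 0.065], 0.73)]
pepper_mill [([0.61, 0.414, 0.104], 0.58)]
```

```bash
sed -i 's/np.array(p\["rotation"\])/Rot.from_euler("xyz",p["rotation"]).as_matrix()/g; s/^import numpy as np,cv2/import numpy as np,cv2\nfrom scipy.spatial.transform import Rotation as Rot/' h.py
python3 - <<'E'
from h import *
p=cams.grab_frame("top")
w=cloud(p); np.save("w0.npy",w)
def info(name,cx,cy,r,z0,z1):
    m=(np.hypot(w[...,0]-cx,w[...,1]-cy)<r)&(w[...,2]>z0)&(w[...,2]<z1)
    P=w[m]
    if len(P)<10: print(name,len(P));return
    (c,sz,a)=cv2.minAreaRect(P[:,:2].astype(np.float32)); 
    cc,rr=cv2.minEnclosingCircle(P[:,:2].astype(np.float32))
    print(name,len(P),"z",np.round(np.percentile(P[:,2],[5,50,95]),4),"rect",np.round(c,4),np.round(sz,4),round(a,1),"circ",np.round(cc,4),round(rr,4))
info("small",.626,0,.04,.1,.12)
info("round",.61,.012,.05,.074,.098)
info("square",.605,.022,.06,.05,.07)
info("obl",.615,.035,.08,.03,.045)
info("board",.615,.035,.11,.006,.02)
info("can_obl",.657,.25,.075,.06,.085)
info("can_sq",.48,.005,.055,.08,.1)
info("can_rd",.629,-.213,.05,.09,.11)
info("can_sm",.479,-.238,.05,.055,.075)
info("mug",.473,.243,.07,.08,.1)
info("mill",.606,.388,.05,.12,.16)
info("red1",.586,.143,.04,.012,.04)
info("red2",.496,-.101,.04,.012,.04)
E
```

```text
small 563 z [0.1048 0.1078 0.1103] rect [ 0.6268 -0.0073] [0.046 0.047] 89.0 circ [ 0.627  -0.0082] 0.0242
round 407 z [0.0797 0.0837 0.0865] rect [ 0.6209 -0.0009] [0.0628 0.0543] 46.4 circ [ 0.6242 -0.0045] 0.0323
square 381 z [0.0558 0.0592 0.0621] rect [ 0.6234 -0.0008] [0.0679 0.067 ] 89.4 circ [ 6.238e-01 -6.000e-04] 0.0461
obl 527 z [0.0329 0.0357 0.0385] rect [0.6242 0.0054] [0.1054 0.0619] 77.5 circ [0.6237 0.0062] 0.059
board 1692 z [0.0084 0.0114 0.0143] rect [0.595  0.0389] [0.2046 0.1669] 83.3 circ [0.611  0.0331] 0.1097
can_obl 495 z [0.0616 0.0686 0.0719] rect [0.6552 0.2508] [0.1087 0.0582] 82.6 circ [0.6551 0.2508] 0.0604
can_sq 333 z [0.0836 0.089  0.0916] rect [0.4788 0.0117] [0.0642 0.0637] 78.4 circ [0.4789 0.0116] 0.0441
can_rd 321 z [0.0913 0.0984 0.1015] rect [ 0.6254 -0.2115] [0.0586 0.0592] 26.6 circ [ 0.6259 -0.2116] 0.0308
can_sm 213 z [0.0564 0.0634 0.0668] rect [ 0.4789 -0.2313] [0.0432 0.0428] 79.8 circ [ 0.4788 -0.2318] 0.0224
mug 402 z [0.0816 0.091  0.0936] rect [0.476  0.2308] [0.0811 0.081 ] 62.3 circ [0.4741 0.2384] 0.0486
mill 581 z [0.1237 0.1373 0.1489] rect [0.6114 0.3972] [0.0415 0.0454] 62.9 circ [0.6127 0.3995] 0.0236
red1 481 z [0.0204 0.0238 0.0268] rect [0.5844 0.146 ] [0.0465 0.0468] 45.6 circ [0.585  0.1462] 0.0239
red2 493 z [0.0199 0.0237 0.0265] rect [ 0.4978 -0.1011] [0.0456 0.0462] 89.9 circ [ 0.4975 -0.1018] 0.024
```

View pics/top0.png

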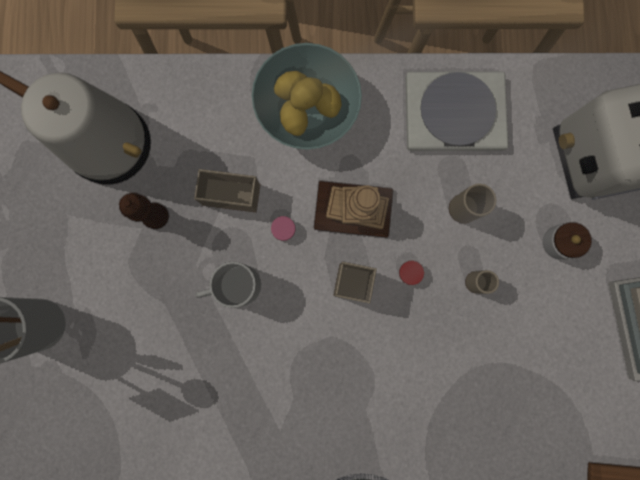

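View pics/side0.png

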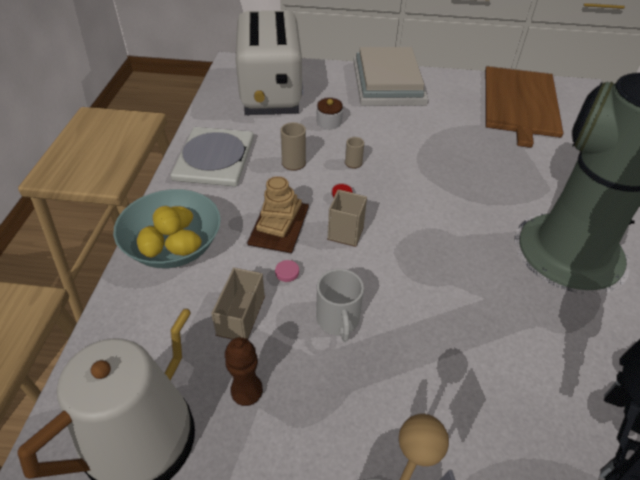

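```bash
cat >> h.py <<'E'
def info(w,name,cx,cy,r,z0,z1):
    m=(np.hypot(w[...,0]-cx,w[...,1]-cy)<r)&(w[...,2]>z0)&(w[...,2]<z1)
    P=w[m]
    if len(P)<10: print(name,len(P));return
    (c,sz,a)=cv2.minAreaRect(P[:,:2].astype(np.float32))
    print(name,len(P),"z",np.round(np.percentile(P[:,2],[5,50,95]),4),"rect",np.round(c,4),np.round(sz,4),round(a,1),"box",np.round([P[:,:2].min(0),P[:,:2].max(0)],4).tolist())
def go(x,y,z,yaw):
    s=ctrl.observe();e=np.array(s["eef_pos"]);R=Rot.from_euler("xyz",s["ee_rot"]).as_matrix()
    d=R.T@(np.array([x,y,z])-e);t=-((np.radians(yaw)-s["ee_rot"][2]+np.pi)%(2*np.pi)-np.pi)
    print("tool delta (before turn)",np.round(d,4),"turn",round(t,3),"wrist",np.round(s["wrist_force"],1),"t",round(s["clock"],2),"width",round(s["width"],3),"rpy",np.round(s["ee_rot"],3),"pos",np.round(e,4))
    c,n=np.cos(t),np.sin(t);print("after turn",np.round([c*d[0]+n*d[1],-n*d[0]+c*d[1],d[2]],4))
E
python3 - <<'E'
from h import *
for c in("top","side"):
    w=cloud(cams.grab_frame(c));print(c)
    for a in [("small",.626,-.007,.04,.1,.12),("round",.622,-.004,.05,.077,.091),("square",.623,0,.06,.053,.066),("obl",.624,.004,.08,.029,.042),
     ("can_obl",.655,.25,.075,.065,.08),("can_sq",.479,.012,.055,.084,.1),("can_rd",.626,-.211,.05,.093,.11),("can_sm",.479,-.232,.05,.058,.075)]: info(w,*a)
go(.6265,-.0075,.2,90)
E
```

```text
top
small 561 z [0.1047 0.1077 0.1105] rect [ 0.6269 -0.008 ] [0.0461 0.0463] 81.8 box [[0.6035, -0.0308], [0.6503, 0.0156]]
round 397 z [0.0804 0.0837 0.0863] rect [ 0.6209 -0.0019] [0.0633 0.0565] 53.2 box [[0.5922, -0.0353], [0.6556, 0.0271]]
square 385 z [0.0558 0.0592 0.0617] rect [ 0.6236 -0.0007] [0.068  0.0672] 89.8 box [[0.5899, -0.0347], [0.6572, 0.0334]]
obl 685 z [0.0326 0.0357 0.0383] rect [0.6233 0.0021] [0.1124 0.0623] 78.3 box [[0.5826, -0.0576], [0.664, 0.0627]]
can_obl 409 z [0.0661 0.0692 0.0721] rect [0.6553 0.2507] [0.1083 0.0587] 82.4 box [[0.6202, 0.1947], [0.6898, 0.3074]]
can_sq 316 z [0.0859 0.0891 0.0915] rect [0.4788 0.0116] [0.0642 0.0637] 78.4 box [[0.4425, -0.025], [0.5158, 0.0488]]
can_rd 285 z [0.0939 0.0988 0.1014] rect [ 0.6255 -0.2117] [0.0585 0.059 ] 26.1 box [[0.5955, -0.2414], [0.6552, -0.182]]
can_sm 187 z [0.059  0.0637 0.0666] rect [ 0.4783 -0.2316] [0.043  0.0423] 88.9 box [[0.4571, -0.2531], [0.4995, -0.2101]]
side
small 331 z [0.102  0.1079 0.1105] rect [ 0.6269 -0.0057] [0.0463 0.0478] 22.0 box [[0.6032, -0.0308], [0.6498, 0.0187]]
round 
[... 323 characters left out ...]
.048], [0.6643, 0.0662]]
can_obl 482 z [0.0657 0.0695 0.0722] rect [0.6548 0.2525] [0.1111 0.0583] 82.5 box [[0.6198, 0.196], [0.6897, 0.3096]]
can_sq 278 z [0.0849 0.0886 0.0915] rect [0.4783 0.0135] [0.0671 0.064 ] 78.3 box [[0.4418, -0.0248], [0.5144, 0.0511]]
can_rd 181 z [0.0937 0.0979 0.1014] rect [ 0.6248 -0.2096] [0.0602 0.0623] 27.4 box [[0.5954, -0.2447], [0.6547, -0.1775]]
can_sm 120 z [0.0586 0.0628 0.0663] rect [ 0.4793 -0.2312] [0.0409 0.0485] 5.7 box [[0.4581, -0.2555], [0.4996, -0.2064]]
tool delta (before turn) [-0.6025 -0.3782  0.0017] turn 1.281 wrist [-0.3 -0.  -0.6] t 1.25 width 0.996 rpy [3.142 0.    2.852] pos [0.1572 0.5271 0.2017]
after turn [-0.5346  0.4693  0.0017]
```

The rows are not in the units I measure in: shifts go in shares of 50 mm and turns go in shares of pi rad. I convert before sending: 0.142 rad / 3.1416 = 0.0452.

>>> send_path(
  steps=[
    {"aperture": 1,"twist": 0.0452},
    {"aperture": 1,"twist": 0.0452},
    {"aperture": 1,"twist": 0.0452},
    {"aperture": 1,"twist": 0.0452},
    {"aperture": 1,"twist": 0.0452},
    {"aperture": 1,"twist": 0.0452},
    {"aperture": 1,"twist": 0.0452},
    {"aperture": 1,"twist": 0.0452},
    {"aperture": 1,"twist": 0.0462},
    {"aperture": 1},
  ],
  grip_n=40,
)

```text
clock: 2.25
eef_pos: [0.1572, 0.5271, 0.2017]
ee_rot: [3.142, -0.0, 1.571]
wrist_force: [0.2, -0.0, 0.8]
width: 1.002
gripper_force: 0.0
```

>>> send_path(
  steps=[
    {"aperture": 1,"x": -0.66,"y": 0.58},
    {"aperture": 1,"x": -0.66,"y": 0.58},
    {"aperture": 1,"x": -0.66,"y": 0.58},
    {"aperture": 1,"x": -0.66,"y": 0.58},
    {"aperture": 1,"x": -0.66,"y": 0.58},
    {"aperture": 1,"x": -0.66,"y": 0.58},
    {"aperture": 1,"x": -0.66,"y": 0.58},
    {"aperture": 1,"x": -0.66,"y": 0.58},
    {"aperture": 1,"x": -0.66,"y": 0.58},
    {"aperture": 1,"x": -0.66,"y": 0.58},
    {"aperture": 1,"x": -0.66,"y": 0.58},
    {"aperture": 1},
  ],
)

```text
clock: 3.45
eef_pos: [0.4798, 0.1605, 0.2017]
ee_rot: [3.139, 0.001, 1.568]
wrist_force: [-0.5, 0.4, 0.4]
width: 0.999
gripper_force: 0.0
```

```bash
python3 -c "
from h import *
go(.627,-.0075,.13,90)"
```

```text
tool delta (before turn) [-0.1674  0.1476  0.0723] turn -0.003 wrist [-0.5  0.4  0.4] t 3.45 width 0.999 rpy [3.139e+00 1.000e-03 1.568e+00] pos [0.4798 0.1605 0.2017]
after turn [-0.1679  0.1471  0.0723]
```

In the tool's units: -0.033 m is -0.66, 0.029 m is 0.58.

>>> send_path(
  steps=[
    {"aperture": 1,"x": -0.66,"y": 0.58},
    {"aperture": 1,"x": -0.66,"y": 0.58},
    {"aperture": 1,"x": -0.66,"y": 0.58,"z": 0.2},
    {"aperture": 1,"x": -0.66,"y": 0.58,"z": 0.4},
    {"aperture": 1,"x": -0.66,"y": 0.58,"z": 0.4},
    {"aperture": 0.8,"z": 0.4},
    {"aperture": 0.8},
    {"aperture": 0.8},
  ],
)

```text
clock: 4.25
eef_pos: [0.6202, -0.0, 0.1316]
ee_rot: [-3.14, -0.001, 1.573]
wrist_force: [0.3, -0.4, 1.1]
width: 0.804
gripper_force: 0.0
```

```bash
python3 -c "
from h import *
go(.627,-.0075,.087,90)"
```

```text
tool delta (before turn) [-0.0075  0.0068  0.0446] turn 0.002 wrist [ 0.3 -0.4  1.1] t 4.25 width 0.804 rpy [-3.140e+00 -1.000e-03  1.573e+00] pos [ 0.6202 -0.      0.1316]
after turn [-0.0075  0.0068  0.0446]
```

In the tool's units: 0.012 m is 0.24, 0.011 m is 0.22.

>>> send_path(
  steps=[
    {"aperture": 0.8,"x": -0.15,"y": 0.14,"z": 0.2},
    {"aperture": 0.8,"z": 0.24},
    {"aperture": 0.8,"z": 0.24},
    {"aperture": 0.8,"z": 0.22},
    {"aperture": 0.8},
    {"aperture": 0.3},
    {"aperture": 0.3},
    {"aperture": 0.3},
    {"aperture": 0.3},
    {"aperture": 0.3},
  ],
  grip_n=30,
)

```text
clock: 5.25
eef_pos: [0.6284, -0.0085, 0.087]
ee_rot: [3.141, 0.0, 1.571]
wrist_force: [0.2, 0.4, -0.1]
width: 0.303
gripper_force: 0.0
```

```bash
python3 -c "
from h import *
go(.627,-.0075,.087,90);save(cams.grab_frame('side'),'a1.png')"
```

```text
tool delta (before turn) [ 0.001  -0.0014  0.    ] turn -0.0 wrist [ 0.2  0.4 -0.1] t 5.25 width 0.303 rpy [3.141 0.    1.571] pos [ 0.6284 -0.0085  0.087 ]
after turn [ 0.001  -0.0014  0.    ]
```

```bash
python3 -c "
import cv2
a=cv2.imread('pics/a1.png')[130:280,190:390];cv2.imwrite('pics/a1c.png',cv2.resize(a,None,fx=4,fy=4,interpolation=2)[:600,:800])"
```

```text
(no output)
```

View pics/a1c.png

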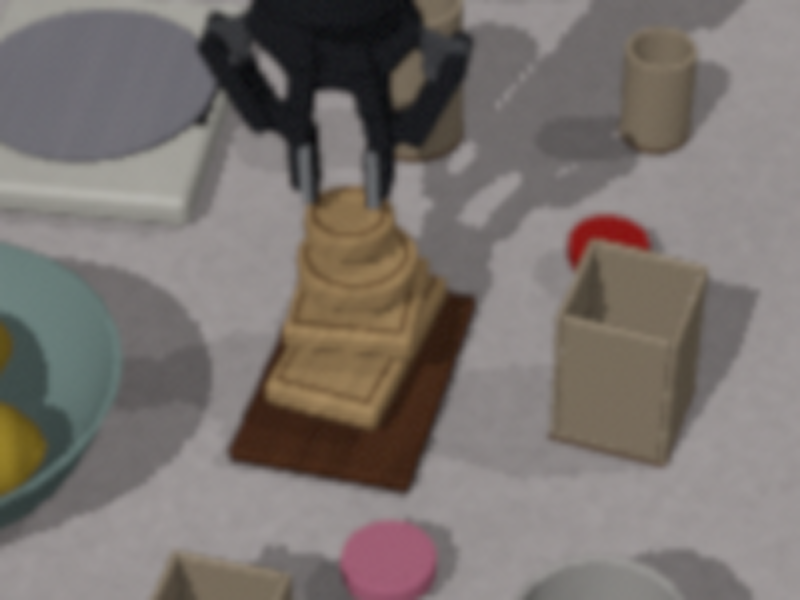

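```bash
python3 - <<'E'
from h import *
p=cams.grab_frame("side");w=cloud(p);f=p["frame"].astype(int)
info(w,"small",.626,-.007,.035,.1,.115)
# finger pixels: crop region 255..300 cols, 160..190 rows ; print z,y,x per row along finger columns
for u in (262,266,268,280,283,285):
    print(u,[(v,np.round(w[v,u],3).tolist(),int(f[v,u].sum())) for v in range(166,186,2)])
E
```

```text
small 305 z [0.1015 0.1081 0.1104] rect [ 0.6275 -0.0034] [0.0444 0.0464] 59.9 box [[0.6033, -0.0302], [0.6502, 0.0183]]
262 [(166, [0.653, 0.001, 0.154], 162), (168, [0.655, -0.003, 0.146], 180), (170, [0.654, -0.001, 0.143], 210), (172, [0.655, -0.002, 0.137], 232), (174, [0.655, -0.002, 0.132], 289), (176, [0.692, -0.152, -0.001], 342), (178, [0.69, -0.142, 0.002], 429), (180, [0.69, -0.137, -0.001], 437), (182, [0.688, -0.131, -0.002], 436), (184, [0.687, -0.122, -0.0], 443)]
266 [(166, [0.646, -0.002, 0.153], 181), (168, [0.646, 0.0, 0.15], 288), (170, [0.645, 0.003, 0.147], 293), (172, [0.646, 0.004, 0.142], 294), (174, [0.646, 0.004, 0.138], 293), (176, [0.647, 0.002, 0.131], 297), (178, [0.647, 0.002, 0.125], 317), (180, [0.647, 0.004, 0.122], 333), (182, [0.649, -0.004, 0.11], 361), (184, [0.649, -0.002, 0.106], 344)]
268 [(166, [0.643, -0.007, 0.149], 86), (168, [0.643, -0.005, 0.146], 96), (170, [0.643, -0.002, 0.143], 97), (172, [0.643, -0.001, 0.139], 110), (174, [0.643, -0.001, 0.134], 127), (176, [0.643, -0.0, 0.129], 139), (178, [0.642, 0.005, 0.128], 164), (180, [0.6
[... 461 characters left out ...]
(166, [0.61, 0.005, 0.162], 91), (168, [0.611, 0.001, 0.154], 219), (170, [0.611, 0.002, 0.15], 275), (172, [0.611, 0.004, 0.146], 293), (174, [0.611, 0.003, 0.141], 295), (176, [0.612, 0.001, 0.134], 296), (178, [0.612, 0.003, 0.13], 295), (180, [0.612, 0.002, 0.124], 299), (182, [0.615, -0.01, 0.109], 316), (184, [0.613, -0.003, 0.109], 350)]
285 [(166, [0.607, 0.004, 0.162], 79), (168, [0.607, 0.002, 0.155], 85), (170, [0.608, -0.0, 0.148], 106), (172, [0.609, -0.005, 0.14], 108), (174, [0.608, 0.0, 0.139], 115), (176, [0.608, -0.002, 0.132], 121), (178, [0.609, -0.002, 0.126], 124), (180, [0.611, -0.015, 0.11], 184), (182, [0.611, -0.011, 0.108], 226), (184, [0.609, -0.004, 0.109], 274)]
```

In the tool's units: 0.008 m is 0.16, 0.006 m is 0.12.

>>> send_path(
  steps=[
    {"aperture": 0.75},
    {"aperture": 0.75},
    {"aperture": 0.75},
    {"aperture": 0.75,"z": 0.16},
    {"aperture": 0.75,"z": 0.16},
    {"aperture": 0.75,"z": 0.12},
    {"aperture": 0.75,"x": 0.02,"y": -0.02},
    {"aperture": 0.75},
  ],
)

```text
clock: 6.15
eef_pos: [0.6267, -0.0072, 0.0642]
ee_rot: [-3.141, -0.0, 1.571]
wrist_force: [0.5, -0.0, 0.6]
width: 0.752
gripper_force: 0.0
```

```bash
cat >> h.py <<'E'
def tips(x,y,r=.06,zlo=.0,dark=True):
    p=cams.grab_frame("side");w=cloud(p)
    f=p["frame"].astype(int);m=(abs(w[...,0]-x)<r)&(abs(w[...,1]-y)<.025)&(w[...,2]>zlo)&(w[...,2]<.3)
    sat=f.max(-1)-f.min(-1); m&=(sat<22)  # grey metal / black
    for v in range(100,300):
        u=np.where(m[v])[0]
        if len(u): print(v,np.round(np.median(w[v,u,2]),3),[(int(a[0]),int(a[-1]),np.round(w[v,a].mean(0)[:2],3).tolist()) for a in np.split(u,np.where(np.diff(u)>1)[0]+1)])
    return p
E
python3 -c "
from h import *
go(.627,-.0075,.065,90);save(tips(.627,0,.06,.07),'a2.png')" | awk '/^[0-9]/{l[++n]=$0;next}{print}END{for(i=n-12;i<=n;i++)print l[i]}'
```

```text
tool delta (before turn) [-0.0003  0.0003 -0.0008] turn 0.0 wrist [ 0.5 -0.   0.6] t 6.15 width 0.752 rpy [-3.141 -0.     1.571] pos [ 0.6267 -0.0072  0.0642]
after turn [-0.0003  0.0003 -0.0008]
177 0.129 [(254, 261, [0.665, 0.0]), (291, 298, [0.589, -0.0])]
178 0.125 [(254, 261, [0.665, -0.001]), (291, 298, [0.589, 0.0])]
179 0.124 [(254, 261, [0.665, -0.0]), (291, 298, [0.589, -0.001])]
180 0.12 [(254, 261, [0.665, 0.0]), (291, 298, [0.589, 0.0])]
181 0.118 [(254, 261, [0.665, 0.0]), (291, 298, [0.589, 0.0])]
182 0.115 [(254, 260, [0.666, 0.001]), (291, 298, [0.589, -0.0])]
183 0.112 [(255, 261, [0.665, -0.0]), (291, 298, [0.589, 0.0])]
184 0.113 [(257, 261, [0.662, 0.001]), (291, 297, [0.59, 0.001])]
185 0.112 [(257, 260, [0.663, 0.004]), (291, 297, [0.59, 0.002])]
186 0.109 [(257, 260, [0.663, 0.003]), (291, 297, [0.59, 0.001])]
187 0.108 [(291, 294, [0.593, 0.002])]
188 0.106 [(291, 294, [0.593, 0.003])]
189 0.102 [(265, 265, [0.654, -0.011]), (292, 294, [0.592, 0.003])]
```

In the tool's units: 0.006 m is 0.12.

>>> send_path(
  steps=[
    {"aperture": 0.75,"z": 0.12},
    {"aperture": 0.75,"z": 0.12},
    {"aperture": 0.75},
    {"aperture": 0.4},
    {"aperture": 0.4},
    {"aperture": 0.4},
    {"aperture": 0.4},
  ],
  grip_n=30,
)

```text
clock: 6.9
eef_pos: [0.6272, -0.0074, 0.0528]
ee_rot: [3.141, 0.0, 1.571]
wrist_force: [0.6, 0.5, 0.3]
width: 0.548
gripper_force: 30.8
```

```bash
python3 -c "
from h import *
go(.627,-.0075,.052,90);p=tips(.627,0,.06,.07);save(p,'a3.png');info(cloud(p),'small',.627,-.007,.03,.1,.12)" | awk '/^[0-9]/{l[++n]=$0;next}{print}END{for(i=n-8;i<=n;i++)print l[i]}'
```

```text
tool delta (before turn) [-0.0001 -0.0002  0.0008] turn 0.0 wrist [0.6 0.5 0.3] t 6.9 width 0.548 rpy [3.141 0.    1.571] pos [ 0.6272 -0.0074  0.0528]
after turn [-0.0001 -0.0002  0.0008]
small 373 z [0.102  0.1081 0.1126] rect [ 0.6285 -0.004 ] [0.049  0.0499] 39.2 box [[0.5983, -0.0299], [0.6543, 0.0197]]
186 0.104 [(258, 264, [0.659, 0.001]), (287, 294, [0.598, -0.0])]
187 0.103 [(258, 264, [0.659, 0.002]), (287, 294, [0.598, -0.001])]
188 0.101 [(259, 264, [0.658, 0.002]), (287, 293, [0.598, 0.001])]
189 0.099 [(260, 264, [0.657, 0.003]), (287, 293, [0.599, 0.0])]
190 0.097 [(262, 264, [0.654, 0.005]), (287, 293, [0.599, -0.0])]
191 0.092 [(262, 265, [0.654, 0.0]), (287, 293, [0.599, -0.0])]
192 0.091 [(263, 264, [0.654, 0.003]), (287, 291, [0.601, 0.0])]
193 0.089 [(287, 291, [0.601, 0.0])]
194 0.088 [(288, 290, [0.601, 0.003])]
```

In the tool's units: -0.03 m is -0.6, -0.028 m is -0.56.

>>> send_path(
  steps=[
    {"aperture": 0.4,"z": -0.4},
    {"aperture": 0.4,"z": -0.6},
    {"aperture": 0.4,"z": -0.6},
    {"aperture": 0.4,"x": -0.56,"y": -0.37},
    {"aperture": 0.4,"x": -0.56,"y": -0.37},
    {"aperture": 0.4,"x": -0.56,"y": -0.37},
    {"aperture": 0.4,"x": -0.56,"y": -0.37},
    {"aperture": 0.4,"x": -0.56,"y": -0.37},
    {"aperture": 0.4,"x": -0.56,"y": -0.37},
    {"aperture": 0.4,"x": -0.56,"y": -0.37},
    {"aperture": 0.4,"x": -0.56,"y": -0.37},
    {"aperture": 0.4},
  ],
)

```text
clock: 8.15
eef_pos: [0.4774, -0.2343, 0.1329]
ee_rot: [-3.141, 0.001, 1.566]
wrist_force: [0.6, 0.2, 0.6]
width: 0.548
gripper_force: 31.0
```

```bash
python3 -c "
from h import *
go(.479,-.2315,.04,90);p=cams.grab_frame('top');info(cloud(p),'stack',.624,-.004,.05,.077,.12);save(p,'b1.png')"
```

```text
tool delta (before turn) [0.0029 0.0017 0.0929] turn -0.005 wrist [0.6 0.2 0.6] t 8.15 width 0.548 rpy [-3.141e+00  1.000e-03  1.566e+00] pos [ 0.4774 -0.2343  0.1329]
after turn [0.0029 0.0017 0.0929]
stack 948 z [0.0811 0.0839 0.0864] rect [ 0.6235 -0.0043] [0.0626 0.0627] 15.1 box [[0.5924, -0.0356], [0.6558, 0.0272]]
```

In the tool's units: 0.03 m is 0.6, 0.02 m is 0.4.

>>> send_path(
  steps=[
    {"aperture": 0.4,"x": 0.06,"y": 0.03,"z": 0.4},
    {"aperture": 0.4,"z": 0.6},
    {"aperture": 0.4,"z": 0.6},
    {"aperture": 0.4,"z": 0.2},
    {"aperture": 0.4},
    {"aperture": 0.4},
  ],
)

```text
clock: 8.8
eef_pos: [0.4816, -0.2284, 0.0436]
ee_rot: [3.141, 0.0, 1.572]
wrist_force: [0.1, -0.2, 0.6]
width: 0.548
gripper_force: 31.0
```

```bash
python3 -c "
from h import *
go(.479,-.2315,.024,90);p=cams.grab_frame('side');save(p,'b2.png');w=cloud(p);info(w,'lid',.479,-.2315,.04,.085,.105)
import cv2
a=p['frame'][100:200,280:430,::-1];cv2.imwrite('pics/b2c.png',cv2.resize(a,None,fx=4,fy=4,interpolation=2))"
```

```text
tool delta (before turn) [-0.0031 -0.0026  0.0196] turn 0.001 wrist [ 0.1 -0.2  0.6] t 8.8 width 0.548 rpy [3.141 0.    1.572] pos [ 0.4816 -0.2284  0.0436]
after turn [-0.0031 -0.0026  0.0196]
lid 346 z [0.0872 0.0982 0.1018] rect [ 0.4833 -0.2234] [0.0525 0.0543] 43.7 box [[0.4466, -0.2531], [0.5176, -0.2003]]
```

View pics/b2c.png

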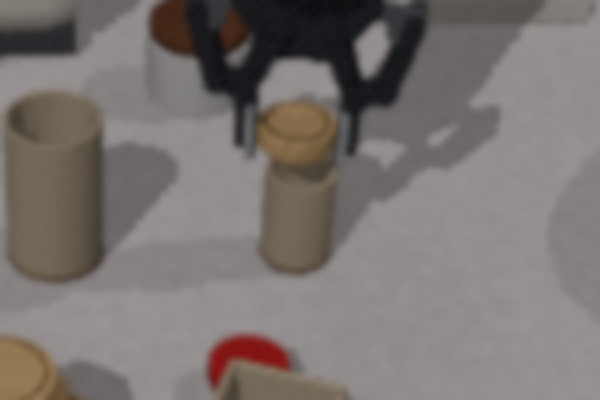

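In the tool's units: 0.005 m is 0.1, 0.004 m is 0.08.

>>> send_path(
  steps=[
    {"aperture": 0.4,"x": -0.06,"y": -0.044,"z": 0.08},
    {"aperture": 0.4,"z": 0.1},
    {"aperture": 0.4,"z": 0.1},
    {"aperture": 0.4,"z": 0.1},
    {"aperture": 0.4},
    {"aperture": 0.4},
  ],
)

```text
clock: 9.45
eef_pos: [0.4797, -0.233, 0.0303]
ee_rot: [3.138, 0.005, 1.57]
wrist_force: [-12.4, 7.5, 57.3]
width: 0.549
gripper_force: 60.2
```

```bash
python3 -c "
from h import *
go(.479,-.2315,.0238,90)"
```

```text
tool delta (before turn) [ 0.0015 -0.0008  0.0065] turn -0.0 wrist [-12.4   7.5  57.3] t 9.45 width 0.549 rpy [3.138 0.005 1.57 ] pos [ 0.4797 -0.233   0.0303]
after turn [ 0.0015 -0.0008  0.0065]
```

>>> send_path(
  steps=[
    {"aperture": 0.4,"z": -0.12},
    {"aperture": 0.4,"z": -0.12},
    {"aperture": 0.4,"z": -0.12},
    {"aperture": 0.4},
    {"aperture": 0.4},
    {"aperture": 0.4},
  ],
)

```text
clock: 10.05
eef_pos: [0.4781, -0.2312, 0.041]
ee_rot: [-3.141, -0.001, 1.571]
wrist_force: [-0.1, -0.3, -0.0]
width: 0.544
gripper_force: 31.0
```

```bash
python3 -c "
from h import *
go(.479,-.2315,.0238,90)
for c in ('side','top'):
    p=cams.grab_frame(c);w=cloud(p);P=w.reshape(-1,3)
    f=p['frame'].reshape(-1,3).astype(int);sat=f[:,0]-f[:,2]
    def q(n,z0,z1,r=.03):
        m=(np.hypot(P[:,0]-.479,P[:,1]+.2315)<r)&(P[:,2]>z0)&(P[:,2]<z1)&(sat>30);
        if m.sum()<5: print(n,m.sum());return
        A=P[m];print(c,n,m.sum(),'min',np.round(A.min(0),4),'max',np.round(A.max(0),4),'med',np.round(np.median(A,0),4),'plane',np.round(np.linalg.lstsq(np.c_[A[:,:2]-A[:,:2].mean(0),np.ones(len(A))],A[:,2],rcond=None)[0],3))
    q('all',.055,.12);q('lidtop',.092,.12);q('rim',.058,.07)
    np.save('w_'+c,w);
    u0,v0=(280,100) if c=='side' else (440,220)
    cv2.imwrite('pics/c1_'+c+'.png',cv2.resize(p['frame'][v0:v0+100,u0:u0+150,::-1],None,fx=4,fy=4,interpolation=2))
a=cv2.imread('pics/c1_side.png');b=cv2.imread('pics/c1_top.png');cv2.imwrite('pics/c1.png',np.vstack([a[100:300],b]))
"
```

```text
tool delta (before turn) [-0.0003  0.001   0.0172] turn -0.0 wrist [-0.1 -0.3 -0. ] t 10.05 width 0.544 rpy [-3.141e+00 -1.000e-03  1.571e+00] pos [ 0.4781 -0.2312  0.041 ]
after turn [-0.0003  0.001   0.0172]
side all 253 min [ 0.4568 -0.2507  0.0571] max [ 0.5014 -0.2019  0.1   ] med [ 0.4791 -0.2217  0.0954] plane [ 0.019 -0.09   0.094]
side lidtop 194 min [ 0.4568 -0.2507  0.0921] max [ 0.5014 -0.2019  0.1   ] med [ 0.4792 -0.2251  0.0961] plane [ 0.006 -0.034  0.096]
rim 3
top all 314 min [ 0.4592 -0.2353  0.0878] max [ 0.5    -0.2083  0.1003] med [ 0.4803 -0.2217  0.0961] plane [-0.006 -0.092  0.096]
top lidtop 299 min [ 0.4592 -0.2353  0.0921] max [ 0.5    -0.2083  0.1003] med [ 0.4787 -0.222   0.0963] plane [ 0.004 -0.034  0.096]
rim 0
```

View pics/c1.png

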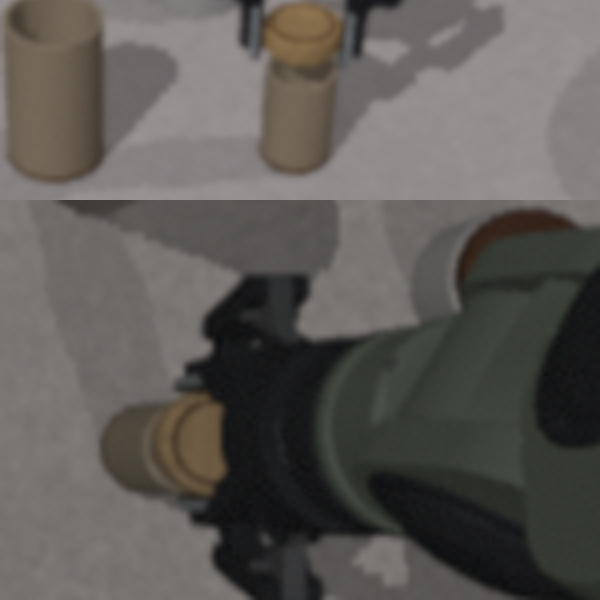

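```bash
cat >> h.py <<'E'
def circ(P):
    from scipy.optimize import least_squares
    f=lambda q:np.hypot(P[:,0]-q[0],P[:,1]-q[1])-q[2]
    r=least_squares(f,[*P[:,:2].mean(0)-[0,.015],.024],loss="soft_l1",f_scale=.001);return np.round(r.x,4)
E
python3 -c "
from h import *
w=np.load('w_side.npy');P=w.reshape(-1,3);P=P[(np.hypot(P[:,0]-.479,P[:,1]+.2315)<.03)]
for z0,z1 in ((.01,.025),(.025,.04),(.04,.055),(.083,.093)):
    A=P[(P[:,2]>z0)&(P[:,2]<z1)&(P[:,1]>-.23)&(abs(P[:,0]-.479)<.024)];print(z0,len(A),circ(A),A.min(0),A.max(0))
A=P[(P[:,2]>.058)&(P[:,2]<.08)];print(np.round(A[np.argsort(-A[:,2])],3).tolist())
"
```

```text
0.01 90 [ 0.4787 -0.2312  0.0213] [ 0.45740061 -0.22954218  0.01005464] [ 0.49961969 -0.20771505  0.02488225]
0.025 85 [ 0.4787 -0.2309  0.0212] [ 0.45788034 -0.22923014  0.02506718] [ 0.50023955 -0.20382919  0.03984332]
0.04 88 [ 0.4788 -0.2309  0.0214] [ 0.45712142 -0.22750424  0.04012858] [ 0.49835781 -0.20716531  0.05494935]
0.083 71 [ 0.4802 -0.232   0.0241] [ 0.45523192 -0.22712386  0.08326342] [ 0.50282808 -0.20191085  0.09294339]
[[0.507, -0.221, 0.079], [0.452, -0.22, 0.079], [0.504, -0.222, 0.078], [0.455, -0.223, 0.077], [0.504, -0.221, 0.076], [0.452, -0.223, 0.074], [0.455, -0.223, 0.074], [0.478, -0.22, 0.074], [0.48, -0.222, 0.072], [0.479, -0.204, 0.068], [0.461, -0.224, 0.067], [0.481, -0.209, 0.067], [0.459, -0.237, 0.066], [0.463, -0.217, 0.066], [0.477, -0.207, 0.066], [0.474, -0.212, 0.066], [0.477, -0.212, 0.065], [0.499, -0.221, 0.065], [0.465, -0.214, 0.065], [0.472, -0.213, 0.065], [0.467, -0.213, 0.065], [0.497, -0.225, 0.065], [0.497, -0.234, 0.065], [0.474, -0.209, 0.065], [0.461, -0.219, 0.065], [0.498, -0.238, 0.065], [0.496, -0.218, 0.065], [0.489, -0.2
[... 751 characters left out ...]
65, -0.223, 0.062], [0.491, -0.211, 0.062], [0.458, -0.224, 0.061], [0.462, -0.24, 0.061], [0.493, -0.24, 0.061], [0.467, -0.243, 0.061], [0.495, -0.24, 0.061], [0.484, -0.217, 0.061], [0.467, -0.212, 0.061], [0.463, -0.216, 0.061], [0.469, -0.212, 0.06], [0.499, -0.224, 0.06], [0.483, -0.21, 0.06], [0.491, -0.217, 0.06], [0.472, -0.212, 0.06], [0.474, -0.212, 0.06], [0.496, -0.221, 0.06], [0.494, -0.218, 0.059], [0.472, -0.217, 0.059], [0.486, -0.211, 0.059], [0.472, -0.21, 0.059], [0.458, -0.224, 0.059], [0.46, -0.223, 0.059], [0.493, -0.215, 0.059], [0.479, -0.209, 0.058], [0.483, -0.209, 0.058], [0.495, -0.239, 0.058], [0.469, -0.211, 0.058], [0.464, -0.244, 0.058], [0.46, -0.22, 0.058]]
```

In the tool's units: 0.002 m is 0.04, -0.0015 m is -0.03.

>>> send_path(
  steps=[
    {"aperture": 0.4,"x": 0.02,"y": -0.03,"z": 0.04},
    {"aperture": 0.4,"z": 0.04},
    {"aperture": 0.4,"z": 0.04},
    {"aperture": 0.4},
    {"aperture": 0.4},
  ],
)

```text
clock: 10.65
eef_pos: [0.4769, -0.2304, 0.0356]
ee_rot: [-3.141, -0.0, 1.571]
wrist_force: [-0.0, -0.3, -0.1]
width: 0.547
gripper_force: 31.0
```

```bash
python3 -c "
from h import *
go(.479,-.2315,.0238,90)"
```

```text
tool delta (before turn) [-0.0011  0.0021  0.0118] turn -0.0 wrist [-0.  -0.3 -0.1] t 10.65 width 0.547 rpy [-3.141 -0.     1.571] pos [ 0.4769 -0.2304  0.0356]
after turn [-0.0011  0.0021  0.0118]
```

>>> send_path(
  steps=[
    {"aperture": 0.4,"z": 0.04},
    {"aperture": 0.4,"z": 0.04},
    {"aperture": 0.4},
  ],
)

```text
clock: 10.95
eef_pos: [0.4768, -0.2303, 0.0314]
ee_rot: [-3.141, -0.0, 1.571]
wrist_force: [0.4, -0.3, -0.9]
width: 0.547
gripper_force: 31.0
```

```bash
python3 -c "
from h import *
go(.479,-.2315,.0238,90)"
```

```text
tool delta (before turn) [-0.0012  0.0023  0.0076] turn -0.0 wrist [ 0.4 -0.3 -0.9] t 10.95 width 0.547 rpy [-3.141 -0.     1.571] pos [ 0.4768 -0.2303  0.0314]
after turn [-0.0012  0.0023  0.0076]
```

>>> send_path(
  steps=[
    {"aperture": 0.4,"z": 0.04},
    {"aperture": 0.4},
  ],
)

```text
clock: 11.15
eef_pos: [0.4768, -0.2303, 0.0294]
ee_rot: [-3.141, -0.0, 1.571]
wrist_force: [0.5, 0.6, 0.3]
width: 0.544
gripper_force: 31.0
```

In the tool's units: 0.002 m is 0.04.

>>> send_path(
  steps=[
    {"aperture": 0.4,"z": 0.04},
    {"aperture": 0.4},
  ],
)

```text
clock: 11.35
eef_pos: [0.4768, -0.2303, 0.0274]
ee_rot: [-3.141, -0.0, 1.571]
wrist_force: [0.3, 0.1, -0.4]
width: 0.547
gripper_force: 31.0
```

>>> send_path(
  steps=[
    {"aperture": 0.4,"z": 0.03},
    {"aperture": 0.4,"z": 0.02},
    {"aperture": 0.4},
  ],
)

```text
clock: 11.65
eef_pos: [0.4768, -0.2303, 0.025]
ee_rot: [-3.141, -0.0, 1.571]
wrist_force: [0.7, -0.5, 0.0]
width: 0.544
gripper_force: 31.0
```

```bash
python3 -c "
from h import *
p=cams.grab_frame('side');w=cloud(p);np.save('w_side',w);P=w.reshape(-1,3);P=P[(np.hypot(P[:,0]-.479,P[:,1]+.2315)<.03)]
for z0,z1 in ((.01,.025),(.025,.04),(.04,.055),(.068,.078)):
    A=P[(P[:,2]>z0)&(P[:,2]<z1)&(P[:,1]>-.23)&(abs(P[:,0]-.479)<.024)];print(z0,len(A),circ(A))
info(w,'top',.479,-.2315,.02,.07,.1)"
```

```text
0.01 87 [ 0.4786 -0.2312  0.0215]
0.025 90 [ 0.4788 -0.2317  0.0218]
0.04 91 [ 0.4788 -0.231   0.0213]
0.068 70 [ 0.4787 -0.2301  0.0232]
top 123 z [0.0783 0.0807 0.0831] rect [ 0.4783 -0.2314] [0.037  0.0345] 35.4 box [[0.4601, -0.2512], [0.4985, -0.2122]]
```

In the tool's units: 0.001 m is 0.02.

>>> send_path(
  steps=[
    {"aperture": 0.4,"z": 0.02},
    {"aperture": 0.4},
  ],
)

```text
clock: 11.9
eef_pos: [0.4769, -0.2304, 0.0241]
ee_rot: [-3.141, -0.0, 1.571]
wrist_force: [-0.5, 0.4, 0.0]
width: 0.545
gripper_force: 31.0
```

>>> send_path(
  steps=[
    {"aperture": 0.7},
    {"aperture": 0.7},
    {"aperture": 0.7},
    {"aperture": 0.7,"z": -0.2},
    {"aperture": 0.7,"z": -0.6},
    {"aperture": 0.8,"z": -0.8},
    {"aperture": 0.8,"z": -0.8},
    {"aperture": 0.9},
    {"aperture": 0.9},
  ],
)

```text
clock: 12.8
eef_pos: [0.4779, -0.231, 0.1459]
ee_rot: [3.139, 0.002, 1.571]
wrist_force: [-0.2, -0.2, 0.0]
width: 0.9
gripper_force: 0.0
```

```bash
python3 -c "
from h import *
p=cams.grab_frame('side');w=cloud(p);P=w.reshape(-1,3);P=P[(np.hypot(P[:,0]-.479,P[:,1]+.2315)<.03)]
for z0,z1 in ((.01,.025),(.025,.04),(.04,.055),(.068,.078)):
    A=P[(P[:,2]>z0)&(P[:,2]<z1)&(P[:,1]>-.23)&(abs(P[:,0]-.479)<.024)];print(z0,len(A),circ(A))
info(w,'top',.479,-.2315,.02,.07,.1)
go(.624,-.0043,.08,90)"
```

```text
0.01 88 [ 0.4784 -0.2305  0.0211]
0.025 85 [ 0.4787 -0.2316  0.0218]
0.04 92 [ 0.4786 -0.2308  0.0211]
0.068 92 [ 0.4793 -0.2292  0.0222]
top 128 z [0.0772 0.0792 0.0818] rect [ 0.4795 -0.2312] [0.0378 0.0361] 11.8 box [[0.4599, -0.2493], [0.498, -0.2121]]
tool delta (before turn) [0.2261 0.1471 0.0645] turn 0.0 wrist [ 0.1  0.1 -1.1] t 12.85 width 0.899 rpy [3.141 0.    1.571] pos [ 0.4769 -0.2303  0.1445]
after turn [0.2261 0.1471 0.0645]
```

The rows are not in the units I measure in: shifts go in shares of 50 mm and turns go in shares of pi rad. I convert before sending: 0.03 m is 0.6, 0.0283 m is 0.566.

>>> send_path(
  steps=[
    {"aperture": 0.95,"x": 0.566,"y": 0.368},
    {"aperture": 0.95,"x": 0.566,"y": 0.368},
    {"aperture": 0.95,"x": 0.566,"y": 0.368},
    {"aperture": 0.95,"x": 0.566,"y": 0.368},
    {"aperture": 0.95,"x": 0.566,"y": 0.368},
    {"aperture": 0.95,"x": 0.566,"y": 0.368},
    {"aperture": 0.95,"x": 0.566,"y": 0.368},
    {"aperture": 0.95,"x": 0.566,"y": 0.368,"z": 0.4},
    {"aperture": 0.95,"z": 0.6},
    {"aperture": 0.95,"z": 0.4},
    {"aperture": 0.95},
    {"aperture": 0.95},
  ],
)

```text
clock: 14.05
eef_pos: [0.623, -0.0039, 0.0731]
ee_rot: [-3.139, -0.0, 1.571]
wrist_force: [0.1, 0.1, 1.0]
width: 0.949
gripper_force: 0.0
```

```bash
python3 -c "
from h import *
go(.624,-.0043,.028,90)"
```

```text
tool delta (before turn) [-0.0004  0.0011  0.0451] turn -0.0 wrist [0.1 0.1 1. ] t 14.05 width 0.949 rpy [-3.139 -0.     1.571] pos [ 0.623  -0.0039  0.0731]
after turn [-0.0004  0.0011  0.0451]
```

In the tool's units: 0.015 m is 0.3, 0.01 m is 0.2.

>>> send_path(
  steps=[
    {"aperture": 0.95,"y": 0.01,"z": 0.3},
    {"aperture": 0.95,"z": 0.3},
    {"aperture": 0.95,"z": 0.2},
    {"aperture": 0.95,"z": 0.1},
    {"aperture": 0.95},
    {"aperture": 0.95},
  ],
)

```text
clock: 14.65
eef_pos: [0.6252, -0.0042, 0.0299]
ee_rot: [3.141, 0.0, 1.571]
wrist_force: [0.4, 0.2, 0.5]
width: 0.949
gripper_force: 0.0
```

```bash
python3 -c "
from h import *
go(.624,-.0043,.028,90);p=tips(.624,0,.06,.03)" | awk '/^[0-9]/{l[++n]=$0;next}{print}END{for(i=n-4;i<=n;i++)print l[i]}'
```

```text
tool delta (before turn) [-0.0001 -0.0012  0.0019] turn -0.0 wrist [0.4 0.2 0.5] t 14.65 width 0.949 rpy [3.141 0.    1.571] pos [ 0.6252 -0.0042  0.0299]
after turn [-0.0001 -0.0012  0.0019]
197 0.083 [(255, 257, [0.67, 0.007]), (296, 302, [0.58, 0.004])]
198 0.081 [(296, 302, [0.58, 0.004])]
199 0.081 [(296, 299, [0.582, 0.007])]
200 0.077 [(296, 299, [0.582, 0.007])]
201 0.076 [(297, 298, [0.582, 0.008])]
```

In the tool's units: 0.0025 m is 0.05, -0.001 m is -0.02.

>>> send_path(
  steps=[
    {"aperture": 0.95,"y": -0.02,"z": 0.05},
    {"aperture": 0.95},
    {"aperture": 0.6},
    {"aperture": 0.6},
    {"aperture": 0.6},
    {"aperture": 0.6},
  ],
  grip_n=30,
)

```text
clock: 15.3
eef_pos: [0.624, -0.0041, 0.0273]
ee_rot: [3.141, 0.0, 1.571]
wrist_force: [-1.0, -0.2, 6.2]
width: 0.734
gripper_force: 33.1
```

>>> send_path(
  steps=[
    {"aperture": 0.6,"z": -0.2},
    {"aperture": 0.6,"z": -0.4},
    {"aperture": 0.6,"z": -0.6},
    {"aperture": 0.6,"z": -0.6},
    {"aperture": 0.6,"z": -0.6},
    {"aperture": 0.6,"z": -0.2},
    {"aperture": 0.6},
    {"aperture": 0.6},
  ],
)

```text
clock: 16.1
eef_pos: [0.6229, -0.0039, 0.1554]
ee_rot: [-3.14, -0.0, 1.571]
wrist_force: [-0.5, -0.8, -0.4]
width: 0.734
gripper_force: 33.0
```

```bash
python3 -c "
from h import *
p=cams.grab_frame('top');w=cloud(p);info(w,'sq',.6236,-.0007,.055,.05,.07);p=cams.grab_frame('side');w=cloud(p);info(w,'sq',.6236,-.0007,.055,.05,.07);info(w,'held',.624,-.004,.03,.14,.25);go(.6255,-.2117,.1,90)"
```

```text
sq 466 z [0.0566 0.0597 0.0625] rect [0.6237 0.0182] [0.0299 0.0675] 89.5 box [[0.59, 0.0033], [0.6576, 0.0333]]
sq 794 z [0.0534 0.0601 0.0626] rect [0.6236 0.0019] [0.0724 0.0689] 89.2 box [[0.5893, -0.0343], [0.6584, 0.0379]]
held 478 z [0.21   0.2121 0.2139] rect [ 0.6235 -0.0038] [0.0573 0.0591] 10.9 box [[0.5944, -0.0335], [0.6533, 0.0258]]
tool delta (before turn) [-0.2078  0.0033  0.0546] turn -0.0 wrist [-0.3 -0.1 -0.5] t 16.2 width 0.734 rpy [-3.138 -0.     1.571] pos [ 0.6224 -0.0039  0.1547]
after turn [-0.2078  0.0033  0.0546]
```

In the tool's units: 0.03 m is 0.6, 0.0015 m is 0.03.

>>> send_path(
  steps=[
    {"aperture": 0.6,"x": -0.52,"y": 0.03},
    {"aperture": 0.6,"x": -0.52},
    {"aperture": 0.6,"x": -0.52},
    {"aperture": 0.6,"x": -0.52},
    {"aperture": 0.6,"x": -0.52},
    {"aperture": 0.6,"x": -0.52},
    {"aperture": 0.6,"x": -0.52},
    {"aperture": 0.6,"x": -0.52},
    {"aperture": 0.6,"z": 0.6},
    {"aperture": 0.6,"z": 0.6},
    {"aperture": 0.6,"z": 0.2},
    {"aperture": 0.6},
  ],
)

```text
clock: 17.4
eef_pos: [0.623, -0.211, 0.0837]
ee_rot: [-3.136, -0.002, 1.571]
wrist_force: [0.1, -0.1, -0.3]
width: 0.737
gripper_force: 33.1
```

>>> send_path(
  steps=[
    {"aperture": 0.6,"z": 0.1},
    {"aperture": 0.6},
    {"aperture": 0.6},
  ],
)

```text
clock: 17.7
eef_pos: [0.6259, -0.2122, 0.0828]
ee_rot: [3.14, 0.001, 1.571]
wrist_force: [0.2, 0.1, -0.5]
width: 0.733
gripper_force: 33.1
```

```bash
cat >> h.py <<'E'
def two(cx,cy,lay,R=.04,cam='side'):
    p=cams.grab_frame(cam);w=cloud(p);P=w.reshape(-1,3);P=P[(np.hypot(P[:,0]-cx,P[:,1]-cy)<R)]
    for z0,z1,r in lay:
        A=P[(P[:,2]>z0)&(P[:,2]<z1)&(P[:,1]>cy+.003)&(abs(P[:,0]-cx)<r)];print(z0,len(A),circ(A))
    return p,w
E
python3 -c "
from h import *
p,w=two(.6255,-.2117,((.02,.045,.03),(.045,.07,.03),(.07,.09,.03),(.123,.132,.032)))
info(w,'lid',.6255,-.2117,.03,.115,.15);go(.6255,-.2117,.058,90)"
```

```text
0.02 201 [ 0.6255 -0.2109  0.0293]
0.045 201 [ 0.6252 -0.2108  0.0292]
0.07 170 [ 0.6253 -0.2104  0.0288]
0.123 57 [ 0.6274 -0.2141  0.0328]
lid 340 z [0.1287 0.1395 0.1417] rect [ 0.6266 -0.2109] [0.0573 0.058 ] 13.0 box [[0.5972, -0.2409], [0.6547, -0.182]]
tool delta (before turn) [ 0.0005 -0.0004  0.0248] turn 0.0 wrist [ 0.3 -0.5 -0.2] t 17.75 width 0.739 rpy [3.140e+00 1.000e-03 1.571e+00] pos [ 0.6259 -0.2122  0.0828]
after turn [ 0.0005 -0.0004  0.0248]
```

In the tool's units: 0.003 m is 0.06, -0.0015 m is -0.03.

>>> send_path(
  steps=[
    {"aperture": 0.6,"x": 0.02,"y": -0.03,"z": 0.06},
    {"aperture": 0.6,"z": 0.06},
    {"aperture": 0.6,"z": 0.06},
    {"aperture": 0.6,"z": 0.04},
    {"aperture": 0.6,"z": 0.04},
    {"aperture": 0.6,"z": 0.04},
    {"aperture": 0.6},
  ],
)

```text
clock: 18.45
eef_pos: [0.6234, -0.2109, 0.0662]
ee_rot: [-3.141, -0.0, 1.571]
wrist_force: [-0.0, -0.8, 0.3]
width: 0.736
gripper_force: 33.1
```

>>> send_path(
  steps=[
    {"aperture": 0.6,"z": 0.04},
    {"aperture": 0.6,"z": 0.04},
    {"aperture": 0.6,"z": 0.04},
    {"aperture": 0.6},
    {"aperture": 0.6},
  ],
)

```text
clock: 18.95
eef_pos: [0.6236, -0.211, 0.0606]
ee_rot: [-3.141, -0.0, 1.571]
wrist_force: [-0.8, -0.9, -0.2]
width: 0.738
gripper_force: 33.1
```

```bash
python3 -c "
from h import *
p,w=two(.6255,-.2117,((.02,.045,.03),(.045,.07,.03),(.07,.09,.03),(.104,.112,.032)))
info(w,'lid',.6255,-.2117,.03,.11,.15);go(.6255,-.2117,.057,90)"
```

```text
0.02 201 [ 0.6252 -0.211   0.0293]
0.045 202 [ 0.6254 -0.2113  0.0296]
0.07 173 [ 0.6252 -0.2108  0.0294]
0.104 72 [ 0.6258 -0.2104  0.0313]
lid 297 z [0.1147 0.1176 0.1196] rect [ 0.625  -0.2103] [0.058 0.056] 7.6 box [[0.5957, -0.2381], [0.6547, -0.1821]]
tool delta (before turn) [-0.0007  0.0018  0.0037] turn 0.0 wrist [ 1.2  0.6 -0. ] t 19.0 width 0.738 rpy [3.142 0.    1.571] pos [ 0.6237 -0.211   0.0607]
after turn [-0.0007  0.0018  0.0037]
```

In the tool's units: 0.0015 m is 0.03.

>>> send_path(
  steps=[
    {"aperture": 0.6,"z": 0.03},
    {"aperture": 0.6,"z": 0.03},
    {"aperture": 0.6},
  ],
)

```text
clock: 19.3
eef_pos: [0.6235, -0.2109, 0.0574]
ee_rot: [-3.141, -0.0, 1.571]
wrist_force: [-0.4, -0.5, -0.2]
width: 0.735
gripper_force: 33.1
```

>>> send_path(
  steps=[
    {"aperture": 0.95},
    {"aperture": 0.95},
    {"aperture": 0.95},
    {"aperture": 0.95,"z": -0.2},
    {"aperture": 0.95,"z": -0.6},
    {"aperture": 1,"z": -0.6},
    {"aperture": 1,"z": -0.6},
    {"aperture": 1},
    {"aperture": 1},
  ],
)

```text
clock: 20.2
eef_pos: [0.6244, -0.2113, 0.1592]
ee_rot: [3.139, 0.001, 1.571]
wrist_force: [-0.2, 0.1, -1.0]
width: 0.995
gripper_force: 0.0
```

```bash
python3 -c "
from h import *
p,w=two(.6255,-.2117,((.02,.045,.03),(.045,.07,.03),(.07,.09,.03),(.102,.110,.032)))
info(w,'lid',.6255,-.2117,.03,.11,.15);go(.6236,-.0007,.06,89.5)"
```

```text
0.02 199 [ 0.6253 -0.2114  0.0297]
0.045 208 [ 0.6255 -0.2111  0.0294]
0.07 165 [ 0.625  -0.2113  0.0295]
0.102 71 [ 0.6253 -0.2114  0.0318]
lid 293 z [0.1122 0.1143 0.1166] rect [ 0.6259 -0.2107] [0.0559 0.0571] 76.1 box [[0.596, -0.239], [0.6546, -0.1836]]
tool delta (before turn) [2.102e-01 2.000e-04 9.770e-02] turn 0.009 wrist [-0.5 -0.7 -0.6] t 20.25 width 1.003 rpy [-3.142 -0.     1.571] pos [ 0.6234 -0.2109  0.1577]
after turn [ 0.2102 -0.0017  0.0977]
```

Round is home (top 0.1143). Next the square lid.

In the tool's units: 0.03 m is 0.6, 0.027 m is 0.54, 0.009 rad / 3.1416 = 0.0029.

>>> send_path(
  steps=[
    {"aperture": 1,"x": 0.52},
    {"aperture": 1,"x": 0.52},
    {"aperture": 1,"x": 0.52},
    {"aperture": 1,"x": 0.52},
    {"aperture": 1,"x": 0.52},
    {"aperture": 1,"x": 0.54},
    {"aperture": 1,"x": 0.54},
    {"aperture": 1,"x": 0.52,"z": 0.4},
    {"aperture": 1,"z": 0.6,"twist": 0.0029},
    {"aperture": 1,"z": 0.6},
    {"aperture": 1,"z": 0.4},
    {"aperture": 1},
  ],
)

```text
clock: 21.45
eef_pos: [0.6195, -0.0004, 0.0531]
ee_rot: [-3.133, -0.001, 1.562]
wrist_force: [-1.0, 0.4, -0.5]
width: 0.999
gripper_force: 0.0
```

>>> send_path(
  steps=[
    {"aperture": 1,"z": 0.1},
    {"aperture": 1},
    {"aperture": 1},
  ],
)

```text
clock: 21.75
eef_pos: [0.6244, -0.0012, 0.0537]
ee_rot: [3.14, 0.0, 1.562]
wrist_force: [0.4, 0.3, -0.4]
width: 1.0
gripper_force: 0.0
```

```bash
python3 -c "
from h import *
go(.6236,-.0007,.003,89.5)"
```

```text
tool delta (before turn) [ 0.0005 -0.0009  0.0507] turn -0.0 wrist [ 0.4  0.3 -0.4] t 21.75 width 1.0 rpy [3.14  0.    1.562] pos [ 0.6244 -0.0012  0.0537]
after turn [ 0.0005 -0.0009  0.0507]
```

In the tool's units: 0.01 m is 0.2, 0.005 m is 0.1.

>>> send_path(
  steps=[
    {"aperture": 1,"z": 0.2},
    {"aperture": 1,"z": 0.2},
    {"aperture": 1,"z": 0.2},
    {"aperture": 1,"z": 0.2},
    {"aperture": 1,"z": 0.1},
    {"aperture": 1},
    {"aperture": 1},
  ],
)

```text
clock: 22.45
eef_pos: [0.6237, -0.001, 0.0076]
ee_rot: [-3.141, -0.0, 1.562]
wrist_force: [-0.4, -0.5, 0.5]
width: 0.999
gripper_force: 0.0
```

```bash
python3 -c "
from h import *
go(.6236,-.0007,.003,89.5);p=tips(.624,0,.06,.02)" | awk '/^[0-9]/{l[++n]=$0;next}{print}END{for(i=n-4;i<=n;i++)print l[i]}'
```

```text
tool delta (before turn) [ 0.0003 -0.0001  0.0046] turn -0.0 wrist [-0.4 -0.5  0.5] t 22.45 width 0.999 rpy [-3.141 -0.     1.562] pos [ 0.6237 -0.001   0.0076]
after turn [ 0.0003 -0.0001  0.0046]
205 0.063 [(255, 257, [0.671, 0.01]), (298, 304, [0.575, 0.008])]
206 0.063 [(298, 303, [0.576, 0.008])]
207 0.059 [(298, 303, [0.576, 0.007])]
208 0.058 [(298, 300, [0.579, 0.009])]
209 0.055 [(298, 300, [0.579, 0.01])]
```

In the tool's units: 0.005 m is 0.1.

>>> send_path(
  steps=[
    {"aperture": 1,"z": 0.1},
    {"aperture": 1},
    {"aperture": 0.65},
    {"aperture": 0.65},
    {"aperture": 0.65},
    {"aperture": 0.65},
  ],
  grip_n=30,
)

```text
clock: 23.1
eef_pos: [0.6239, -0.0011, 0.0029]
ee_rot: [3.141, 0.0, 1.562]
wrist_force: [-0.0, -0.2, 2.0]
width: 0.787
gripper_force: 34.4
```

>>> send_path(
  steps=[
    {"aperture": 0.65,"z": -0.2},
    {"aperture": 0.65,"z": -0.4},
    {"aperture": 0.65,"z": -0.6},
    {"aperture": 0.65,"z": -0.6},
    {"aperture": 0.65,"z": -0.6},
    {"aperture": 0.65,"z": -0.2},
    {"aperture": 0.65},
    {"aperture": 0.65},
  ],
)

```text
clock: 23.9
eef_pos: [0.6229, -0.0009, 0.1315]
ee_rot: [-3.14, -0.0, 1.562]
wrist_force: [-0.1, -0.5, -1.2]
width: 0.786
gripper_force: 34.2
```

```bash
python3 -c "
from h import *
p=cams.grab_frame('side');w=cloud(p);info(w,'obl',.623,.0021,.08,.029,.042);info(w,'held',.624,-.0,.05,.17,.2);info(w,'sqcan',.479,.012,.055,.084,.1);go(.4788,.0116,.0,78.4)"
```

```text
obl 1115 z [0.0326 0.0363 0.0389] rect [0.623  0.0041] [0.1152 0.0629] 78.1 box [[0.5818, -0.0556], [0.6646, 0.0651]]
held 1047 z [0.1782 0.1887 0.1924] rect [0.6245 0.0014] [0.0949 0.0725] 0.2 box [[0.577, -0.0349], [0.6719, 0.0377]]
sqcan 283 z [0.0847 0.0884 0.0919] rect [0.4782 0.0131] [0.0698 0.0637] 79.0 box [[0.4417, -0.0254], [0.5145, 0.0509]]
tool delta (before turn) [ 0.0111 -0.1433  0.1313] turn 0.193 wrist [-0.3 -0.5 -1.4] t 23.95 width 0.794 rpy [-3.139 -0.     1.562] pos [ 0.6224 -0.0009  0.1309]
after turn [-0.0166 -0.1428  0.1313]
```

In the tool's units: 0.03 m is 0.6, -0.0288 m is -0.576, 0.097 rad / 3.1416 = 0.0309.

>>> send_path(
  steps=[
    {"aperture": 0.65,"twist": 0.0309},
    {"aperture": 0.65,"twist": 0.0306},
    {"aperture": 0.65,"x": -0.066,"y": -0.576},
    {"aperture": 0.65,"x": -0.066,"y": -0.576},
    {"aperture": 0.65,"x": -0.066,"y": -0.576},
    {"aperture": 0.65,"x": -0.066,"y": -0.576},
    {"aperture": 0.65,"x": -0.066,"y": -0.576},
    {"aperture": 0.65,"z": 0.4},
    {"aperture": 0.65,"z": 0.6},
    {"aperture": 0.65,"z": 0.2},
    {"aperture": 0.65},
    {"aperture": 0.65},
  ],
)

```text
clock: 25.15
eef_pos: [0.4792, 0.0117, 0.0726]
ee_rot: [-3.141, 0.0, 1.369]
wrist_force: [0.3, 0.3, -1.8]
width: 0.789
gripper_force: 34.2
```

>>> send_path(
  steps=[
    {"aperture": 0.65},
    {"aperture": 0.65},
  ],
)

```text
clock: 25.35
eef_pos: [0.4802, 0.0116, 0.0735]
ee_rot: [3.14, -0.0, 1.369]
wrist_force: [0.5, 0.5, 0.5]
width: 0.79
gripper_force: 34.2
```

```bash
python3 -c "
from h import *
p=cams.grab_frame('side');w=cloud(p);save(p,'s1.png')
info(w,'can',.479,.012,.055,.02,.07);info(w,'lid',.479,.012,.055,.122,.13);info(w,'lidside',.479,.012,.055,.113,.119);go(.4788,.0116,.0465,78.4)
print(np.round(np.sort(w[(np.hypot(w[...,0]-.479,w[...,1]-.012)<.05)&(w[...,2]<.085)&(w[...,2]>.02)][:,0])[[3,-3]],4))
c=p['frame'][150:270,270:420,::-1];cv2.imwrite('pics/s1c.png',cv2.resize(c,None,fx=4,fy=4,interpolation=2))"
```

```text
can 831 z [0.0237 0.0478 0.0672] rect [0.4785 0.0146] [0.0678 0.0643] 77.8 box [[0.4412, -0.0224], [0.5156, 0.0519]]
lid 296 z [0.1226 0.1283 0.1299] rect [0.4822 0.0131] [0.0724 0.0942] 77.2 box [[0.4342, -0.0241], [0.5286, 0.0525]]
lidside 26 z [0.1141 0.1175 0.1186] rect [0.4865 0.031 ] [0.0292 0.0914] 77.8 box [[0.4388, 0.007], [0.5281, 0.0481]]
tool delta (before turn) [-0.0003 -0.0013  0.027 ] turn 0.001 wrist [ 0.2 -0.1 -1. ] t 25.4 width 0.789 rpy [ 3.14  -0.     1.369] pos [0.4801 0.0116 0.0735]
after turn [-0.0003 -0.0013  0.027 ]
[0.4414 0.5157]
```

View pics/s1c.png

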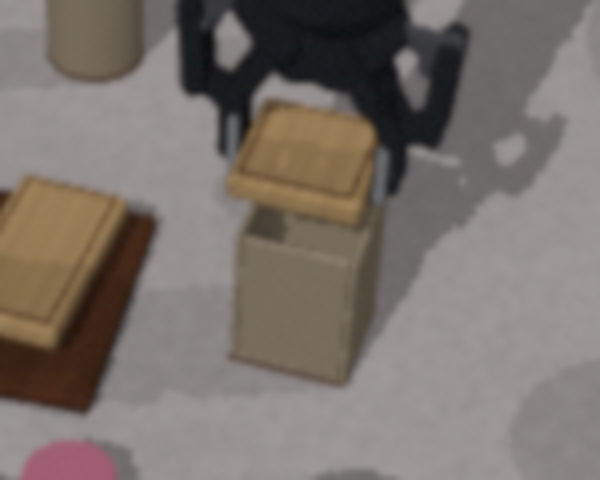

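In the tool's units: 0.004 m is 0.08, -0.0015 m is -0.03.

>>> send_path(
  steps=[
    {"aperture": 0.65,"y": -0.03,"z": 0.08},
    {"aperture": 0.65,"z": 0.06},
    {"aperture": 0.65,"z": 0.06},
    {"aperture": 0.65,"z": 0.04},
    {"aperture": 0.65,"z": 0.04},
    {"aperture": 0.65,"z": 0.04},
    {"aperture": 0.65},
    {"aperture": 0.65},
  ],
)

```text
clock: 26.2
eef_pos: [0.4778, 0.012, 0.0567]
ee_rot: [-3.142, 0.0, 1.369]
wrist_force: [0.4, 0.2, -0.5]
width: 0.793
gripper_force: 34.2
```

>>> send_path(
  steps=[
    {"aperture": 0.65,"z": 0.04},
    {"aperture": 0.65,"z": 0.04},
    {"aperture": 0.65,"z": 0.04},
    {"aperture": 0.65,"z": 0.02},
    {"aperture": 0.65},
  ],
)

```text
clock: 26.7
eef_pos: [0.4776, 0.012, 0.0495]
ee_rot: [-3.141, 0.0, 1.369]
wrist_force: [0.3, 0.2, -1.1]
width: 0.785
gripper_force: 34.2
```

```bash
python3 -c "
from h import *
for c in ('side','top'):
  p=cams.grab_frame(c);w=cloud(p);f=p['frame'].astype(int);w2=w.copy();w2[(f[...,0]-f[...,2])<45]=np.nan
  info(w,'can',.479,.012,.055,.02,.07);info(w2,'lid',.479,.012,.055,.095,.12)
go(.4788,.0116,.0465,78.4)"
```

```text
can 616 z [0.022  0.045  0.0678] rect [0.4784 0.0157] [0.066  0.0636] 77.9 box [[0.4411, -0.0122], [0.5154, 0.0532]]
lid 794 z [0.0989 0.1066 0.1091] rect [0.4794 0.0146] [0.0716 0.0662] 80.3 box [[0.4487, -0.0249], [0.5166, 0.0547]]
can 0
lid 0
tool delta (before turn) [-0.0002  0.0011  0.0032] turn 0.0 wrist [-0.2  0.4 -0.5] t 26.8 width 0.788 rpy [-3.142  0.     1.369] pos [0.4778 0.012  0.0497]
after turn [-0.0002  0.0011  0.0032]
```

In the tool's units: 0.0015 m is 0.03, 0.0012 m is 0.024.

>>> send_path(
  steps=[
    {"aperture": 0.65,"z": 0.03},
    {"aperture": 0.65,"z": 0.024},
    {"aperture": 0.65},
  ],
)

```text
clock: 27.1
eef_pos: [0.4778, 0.012, 0.0469]
ee_rot: [3.142, -0.0, 1.369]
wrist_force: [0.9, 1.1, -0.6]
width: 0.791
gripper_force: 34.2
```

>>> send_path(
  steps=[
    {"aperture": 1},
    {"aperture": 1},
    {"aperture": 1},
    {"aperture": 1,"z": -0.2},
    {"aperture": 1,"z": -0.6},
    {"aperture": 1,"z": -0.6},
    {"aperture": 1,"z": -0.6},
    {"aperture": 1},
    {"aperture": 1},
  ],
)

```text
clock: 28.0
eef_pos: [0.4785, 0.0119, 0.1481]
ee_rot: [3.139, -0.0, 1.369]
wrist_force: [-0.2, -0.7, -0.6]
width: 1.0
gripper_force: 0.0
```

```bash
python3 -c "
from h import *
p=cams.grab_frame('side');w=cloud(p);f=p['frame'].astype(int);w2=w.copy();w2[(f[...,0]-f[...,2])<45]=np.nan
info(w,'can',.479,.012,.055,.02,.07);info(w2,'lid',.479,.012,.055,.09,.12);info(w,'obl',.623,.0021,.08,.029,.042)
go(.6232,.0022,-.02,78.2)"
```

```text
can 604 z [0.0227 0.0458 0.0671] rect [0.4664 0.0325] [0.0904 0.0468] 33.1 box [[0.4412, -0.0117], [0.5155, 0.0524]]
lid 849 z [0.0959 0.104  0.1063] rect [0.4795 0.0151] [0.0724 0.0671] 79.0 box [[0.4426, -0.0247], [0.5164, 0.0531]]
obl 1119 z [0.0323 0.0364 0.0389] rect [0.6229 0.0048] [0.1157 0.0633] 77.8 box [[0.5821, -0.0554], [0.6642, 0.0655]]
tool delta (before turn) [0.0196 0.1446 0.1671] turn 0.004 wrist [-0.2  0.1 -0.1] t 28.05 width 1.002 rpy [ 3.141 -0.     1.369] pos [0.4776 0.012  0.147 ]
after turn [0.0201 0.1445 0.1671]
```

In the tool's units: 0.03 m is 0.6, 0.0289 m is 0.578.

>>> send_path(
  steps=[
    {"aperture": 1,"x": 0.078,"y": 0.578},
    {"aperture": 1,"x": 0.078,"y": 0.578},
    {"aperture": 1,"x": 0.078,"y": 0.578},
    {"aperture": 1,"x": 0.078,"y": 0.578},
    {"aperture": 1,"x": 0.078,"y": 0.578},
    {"aperture": 1,"z": 0.6},
    {"aperture": 1,"z": 0.6},
    {"aperture": 1,"z": 0.6},
    {"aperture": 1,"z": 0.4},
    {"aperture": 1},
    {"aperture": 1},
    {"aperture": 1},
  ],
)

```text
clock: 29.25
eef_pos: [0.6241, 0.002, 0.038]
ee_rot: [3.14, -0.0, 1.369]
wrist_force: [0.8, -0.7, 0.8]
width: 0.997
gripper_force: 0.0
```

```bash
python3 -c "
from h import *
go(.6232,.0022,-.02,78.2)"
```

```text
tool delta (before turn) [-0.    -0.001  0.058] turn 0.004 wrist [ 0.8 -0.7  0.8] t 29.25 width 0.997 rpy [ 3.14  -0.     1.369] pos [0.6241 0.002  0.038 ]
after turn [-0.    -0.001  0.058]
```

In the tool's units: 0.012 m is 0.24, 0.01 m is 0.2.

>>> send_path(
  steps=[
    {"aperture": 1,"z": 0.24},
    {"aperture": 1,"z": 0.24},
    {"aperture": 1,"z": 0.24},
    {"aperture": 1,"z": 0.2},
    {"aperture": 1,"z": 0.1},
    {"aperture": 1},
    {"aperture": 1},
  ],
)

```text
clock: 29.95
eef_pos: [0.6234, 0.0021, -0.0141]
ee_rot: [-3.142, 0.0, 1.369]
wrist_force: [0.1, -0.2, 0.4]
width: 0.999
gripper_force: 0.0
```

```bash
python3 -c "
from h import *
go(.6232,.0022,-.019,78.2);p=tips(.624,0.002,.07,.02)" | awk '/^[0-9]/{l[++n]=$0;next}{print}END{for(i=n-5;i<=n;i++)print l[i]}'
```

```text
tool delta (before turn) [ 0.0001 -0.0002  0.0049] turn 0.004 wrist [ 0.1 -0.2  0.4] t 29.95 width 0.999 rpy [-3.142  0.     1.369] pos [ 0.6234  0.0021 -0.0141]
after turn [ 0.0001 -0.0002  0.0049]
216 0.045 [(296, 302, [0.578, 0.02])]
217 0.043 [(296, 302, [0.578, 0.02])]
218 0.039 [(296, 301, [0.579, 0.021])]
219 0.036 [(296, 299, [0.581, 0.02]), (301, 301, [0.574, 0.02])]
220 0.033 [(296, 299, [0.581, 0.021])]
221 0.034 [(298, 298, [0.579, 0.024])]
```

In the tool's units: 0.005 m is 0.1.

>>> send_path(
  steps=[
    {"aperture": 1,"z": 0.1},
    {"aperture": 1},
    {"aperture": 0.6},
    {"aperture": 0.6},
    {"aperture": 0.6},
    {"aperture": 0.6},
  ],
  grip_n=40,
)

```text
clock: 30.6
eef_pos: [0.6236, 0.0021, -0.0187]
ee_rot: [3.141, -0.0, 1.369]
wrist_force: [-0.6, -0.4, 2.1]
width: 0.714
gripper_force: 44.4
```

>>> send_path(
  steps=[
    {"aperture": 0.6,"z": -0.2},
    {"aperture": 0.6,"z": -0.4},
    {"aperture": 0.6,"z": -0.6},
    {"aperture": 0.6,"z": -0.6},
    {"aperture": 0.6,"z": -0.6},
    {"aperture": 0.6,"z": -0.2},
    {"aperture": 0.6},
    {"aperture": 0.6},
  ],
)

```text
clock: 31.4
eef_pos: [0.6225, 0.0022, 0.1098]
ee_rot: [-3.14, 0.0, 1.369]
wrist_force: [0.2, 0.5, -0.9]
width: 0.714
gripper_force: 44.2
```

```bash
python3 -c "
from h import *
p=cams.grab_frame('side');w=cloud(p);f=p['frame'].astype(int);w2=w.copy();w2[(f[...,0]-f[...,2])<45]=np.nan
info(w2,'held',.623,.002,.08,.155,.185);P=w2[(np.hypot(w[...,0]-.623,w[...,1]-.002)<.045)&(w[...,2]>.15)];P=P[np.isfinite(P[:,0])];z=np.median(P[:,2]);P=P[abs(P[:,2]-z)<.006];print(z,np.linalg.lstsq(np.c_[P[:,:2]-P[:,:2].mean(0),np.ones(len(P))],P[:,2],rcond=None)[0])
go(.6552,.2508,.05,82.5)"
```

```text
held 968 z [0.1593 0.1649 0.167 ] rect [0.6238 0.008 ] [0.1062 0.0595] 79.1 box [[0.5973, -0.0484], [0.6625, 0.0649]]
0.16507555285843556 [ 0.00179185 -0.00074305  0.16509628]
tool delta (before turn) [ 0.2502 -0.0172  0.0592] turn -0.071 wrist [-0.7  0.6 -1.3] t 31.45 width 0.716 rpy [-3.139  0.     1.369] pos [0.622  0.0022 0.1093]
after turn [0.2508 0.0006 0.0592]
```

In the tool's units: 0.0279 m is 0.558, -0.0008 m is -0.016, -0.071 rad / 3.1416 = -0.0226.

>>> send_path(
  steps=[
    {"aperture": 0.6,"twist": -0.0226},
    {"aperture": 0.6,"x": 0.558,"y": -0.016},
    {"aperture": 0.6,"x": 0.558},
    {"aperture": 0.6,"x": 0.558},
    {"aperture": 0.6,"x": 0.558},
    {"aperture": 0.6,"x": 0.558},
    {"aperture": 0.6,"x": 0.558},
    {"aperture": 0.6,"x": 0.558},
    {"aperture": 0.6,"x": 0.558},
    {"aperture": 0.6,"x": 0.552},
    {"aperture": 0.6,"z": 0.4},
    {"aperture": 0.6,"z": 0.4},
  ],
)

```text
clock: 32.65
eef_pos: [0.6544, 0.252, 0.0686]
ee_rot: [-3.14, 0.001, 1.442]
wrist_force: [-0.2, -0.3, -0.9]
width: 0.716
gripper_force: 44.2
```

>>> send_path(
  steps=[
    {"aperture": 0.6,"z": 0.32},
    {"aperture": 0.6},
    {"aperture": 0.6},
    {"aperture": 0.6},
  ],
)

```text
clock: 33.05
eef_pos: [0.6557, 0.2509, 0.0554]
ee_rot: [3.141, -0.0, 1.44]
wrist_force: [0.6, 0.1, -0.9]
width: 0.717
gripper_force: 44.1
```

```bash
python3 -c "
from h import *
for c in ('side','top'):
  p=cams.grab_frame(c);w=cloud(p);f=p['frame'].astype(int);w2=w.copy();w2[(f[...,0]-f[...,2])<45]=np.nan
  info(w,'can',.655,.251,.075,.02,.06);info(w2,'lid',.655,.251,.075,.08,.12)
  if c=='side': cv2.imwrite('pics/o1c.png',cv2.resize(p['frame'][220:360,180:330,::-1],None,fx=4,fy=4,interpolation=2))
go(.6552,.2508,.0285,82.5)"
```

```text
can 765 z [0.0223 0.0405 0.058 ] rect [0.6539 0.2538] [0.1097 0.0582] 81.1 box [[0.6195, 0.2036], [0.6906, 0.3106]]
lid 1351 z [0.1051 0.1107 0.1128] rect [0.6569 0.26  ] [0.0991 0.0614] 82.5 box [[0.6223, 0.2146], [0.6932, 0.3119]]
can 180 z [0.0237 0.0404 0.0582] rect [0.6346 0.2166] [0.0413 0.0835] 34.7 box [[0.6196, 0.194], [0.6753, 0.2627]]
lid 384 z [0.1084 0.1106 0.1129] rect [0.6494 0.2289] [0.032  0.0516] 86.4 box [[0.6231, 0.2125], [0.6752, 0.2448]]
tool delta (before turn) [-0.0003 -0.0008  0.0275] turn -0.0 wrist [-0.2 -0.1 -0.4] t 33.15 width 0.715 rpy [ 3.14e+00 -1.00e-03  1.44e+00] pos [0.656 0.251 0.056]
after turn [-0.0003 -0.0008  0.0275]
```

View pics/o1c.png

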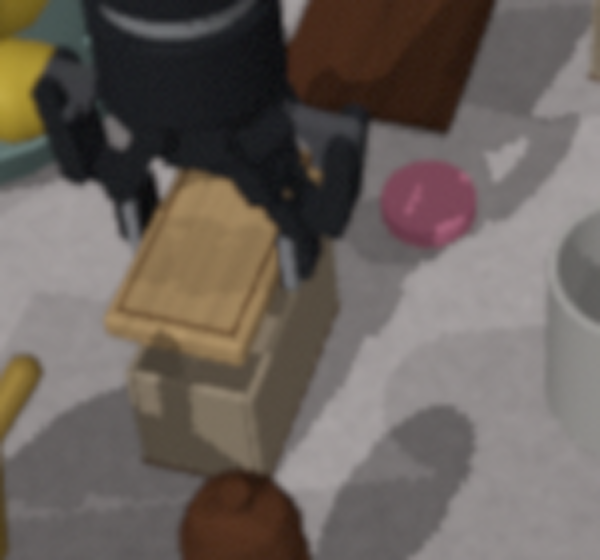

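In the tool's units: 0.004 m is 0.08, 0.002 m is 0.04.

>>> send_path(
  steps=[
    {"aperture": 0.6,"y": -0.036,"z": 0.08},
    {"aperture": 0.6,"z": 0.06},
    {"aperture": 0.6,"z": 0.06},
    {"aperture": 0.6,"z": 0.06},
    {"aperture": 0.6,"z": 0.04},
    {"aperture": 0.6,"z": 0.04},
    {"aperture": 0.6},
    {"aperture": 0.6},
  ],
)

```text
clock: 33.95
eef_pos: [0.6535, 0.2511, 0.038]
ee_rot: [3.142, 0.0, 1.44]
wrist_force: [0.7, 0.4, -0.4]
width: 0.72
gripper_force: 44.1
```

>>> send_path(
  steps=[
    {"aperture": 0.6,"z": 0.04},
    {"aperture": 0.6,"z": 0.04},
    {"aperture": 0.6,"z": 0.04},
    {"aperture": 0.6,"z": 0.02},
    {"aperture": 0.6},
  ],
)

```text
clock: 34.45
eef_pos: [0.6532, 0.2511, 0.0307]
ee_rot: [-3.141, 0.0, 1.44]
wrist_force: [-0.0, 0.3, -1.8]
width: 0.721
gripper_force: 44.1
```

```bash
python3 -c "
from h import *
p=cams.grab_frame('side');w=cloud(p);f=p['frame'].astype(int);w2=w.copy();w2[(f[...,0]-f[...,2])<45]=np.nan
info(w,'can',.655,.251,.075,.02,.06);info(w2,'lid',.655,.251,.075,.072,.12)
go(.6552,.2508,.0285,82.5)"
```

```text
can 599 z [0.0224 0.0393 0.0577] rect [0.635  0.2691] [0.1187 0.0514] 53.3 box [[0.6201, 0.2062], [0.6906, 0.3105]]
lid 1306 z [0.0804 0.086  0.0882] rect [0.6556 0.2679] [0.0839 0.0603] 83.1 box [[0.6255, 0.2238], [0.6896, 0.312]]
tool delta (before turn) [-0.0001  0.0019  0.0024] turn -0.0 wrist [ 1.3  0.  -0.9] t 34.5 width 0.723 rpy [-3.141  0.     1.44 ] pos [0.6534 0.2511 0.0309]
after turn [-0.0001  0.0019  0.0024]
```

Step is in (top 0.086, home 0.084): lower 2 mm, release, retreat, check all.

In the tool's units: 0.001 m is 0.02, 0.0008 m is 0.016.

>>> send_path(
  steps=[
    {"aperture": 0.6,"z": 0.02},
    {"aperture": 0.6,"z": 0.016},
    {"aperture": 0.6},
  ],
)

```text
clock: 34.8
eef_pos: [0.6536, 0.2512, 0.0293]
ee_rot: [3.141, -0.0, 1.44]
wrist_force: [-0.3, -0.5, -0.5]
width: 0.719
gripper_force: 44.2
```

>>> send_path(
  steps=[
    {"aperture": 0.95},
    {"aperture": 0.95},
    {"aperture": 0.95},
    {"aperture": 0.95,"z": -0.2},
    {"aperture": 0.95,"z": -0.6},
    {"aperture": 0.95,"z": -0.8},
    {"aperture": 0.95,"z": -0.8},
    {"aperture": 0.95,"z": -0.8},
    {"aperture": 0.95,"z": -0.6},
    {"aperture": 0.95},
  ],
)

```text
clock: 35.8
eef_pos: [0.6564, 0.2519, 0.2263]
ee_rot: [3.132, -0.004, 1.44]
wrist_force: [0.3, -1.0, 0.5]
width: 0.954
gripper_force: 0.0
```

>>> send_path(
  steps=[
    {"aperture": 0.95,"x": -0.6,"y": -0.6},
    {"aperture": 0.95,"x": -0.6,"y": -0.6},
    {"aperture": 0.95,"x": -0.6,"y": -0.6},
    {"aperture": 0.95,"x": -0.6,"y": -0.6},
    {"aperture": 0.95,"x": -0.6,"y": -0.6},
    {"aperture": 0.95,"x": -0.6,"y": -0.6},
    {"aperture": 0.95,"x": -0.6,"y": -0.6},
    {"aperture": 0.95,"x": -0.6,"y": -0.6},
    {"aperture": 0.95},
    {"aperture": 0.95},
    {"aperture": 0.95},
  ],
)

```text
clock: 36.9
eef_pos: [0.3851, 0.0447, 0.2194]
ee_rot: [3.14, -0.0, 1.44]
wrist_force: [0.3, -0.8, 0.3]
width: 0.95
gripper_force: 0.0
```

```bash
python3 -c "
from h import *
for c in ('side','top'):
  p=cams.grab_frame(c);w=cloud(p);save(p,'end_'+c+'.png');f=p['frame'].astype(int);w2=w.copy();w2[(f[...,0]-f[...,2])<40]=np.nan
  for n,x,y,r,h in (('obl',.655,.251,.075,.084),('sq',.479,.012,.055,.104),('rd',.6255,-.2117,.04,.114),('sm',.479,-.2315,.03,.079)):
    info(w2,n+' lid',x,y,r,h-.006,h+.01)
    P=w2.reshape(-1,3);P=P[(np.hypot(P[:,0]-x,P[:,1]-y)<r)&(abs(P[:,2]-h)<.006)];print('   tilt',np.round(np.linalg.lstsq(np.c_[P[:,:2]-P[:,:2].mean(0),np.ones(len(P))],P[:,2],rcond=None)[0],3)) if len(P)>20 else 0
  info(w,'mug',.474,.235,.07,.08,.1);info(w,'mill',.611,.398,.04,.12,.16)"
```

```text
obl lid 1766 z [0.0817 0.0848 0.0869] rect [0.654  0.2543] [0.112  0.0604] 82.5 box [[0.6177, 0.1966], [0.69, 0.3116]]
   tilt [ 0.008 -0.009  0.085]
sq lid 791 z [0.1005 0.1043 0.1066] rect [0.4796 0.0147] [0.0705 0.0695] 75.9 box [[0.4426, -0.0246], [0.5168, 0.056]]
   tilt [ 0.    -0.019  0.104]
rd lid 347 z [0.1101 0.1141 0.1166] rect [ 0.6243 -0.2067] [0.0579 0.0607] 8.9 box [[0.5948, -0.2383], [0.6542, -0.1768]]
   tilt [ 0.002 -0.034  0.114]
sm lid 191 z [0.0745 0.0787 0.0813] rect [ 0.4789 -0.2271] [0.0429 0.0447] 18.3 box [[0.4569, -0.25], [0.4999, -0.2042]]
   tilt [-0.002 -0.039  0.078]
mug 624 z [0.0807 0.0894 0.0935] rect [0.4757 0.2335] [0.0833 0.0835] 61.0 box [[0.4
[... 285 characters left out ...]
   0.084]
sq lid 1222 z [0.1012 0.1039 0.1063] rect [0.4794 0.0127] [0.0659 0.0644] 78.4 box [[0.443, -0.0248], [0.5168, 0.0494]]
   tilt [-0.003  0.003  0.104]
rd lid 725 z [0.1115 0.1141 0.1165] rect [ 0.6282 -0.2087] [0.0513 0.0601] 26.5 box [[0.5978, -0.2353], [0.6537, -0.1797]]
   tilt [ 0.    -0.007  0.114]
sm lid 475 z [0.0764 0.0788 0.0814] rect [ 0.4781 -0.2294] [0.0443 0.0417] 89.7 box [[0.4572, -0.2516], [0.4989, -0.2072]]
   tilt [-0.006 -0.005  0.079]
mug 406 z [0.0813 0.0909 0.0938] rect [0.4758 0.2307] [0.081  0.0813] 61.4 box [[0.4352, 0.1902], [0.5166, 0.2849]]
mill 584 z [0.1237 0.1373 0.1481] rect [0.6114 0.398 ] [0.0415 0.0441] 42.5 box [[0.5895, 0.3768], [0.6356, 0.419]]
```

View pics/end_side.png

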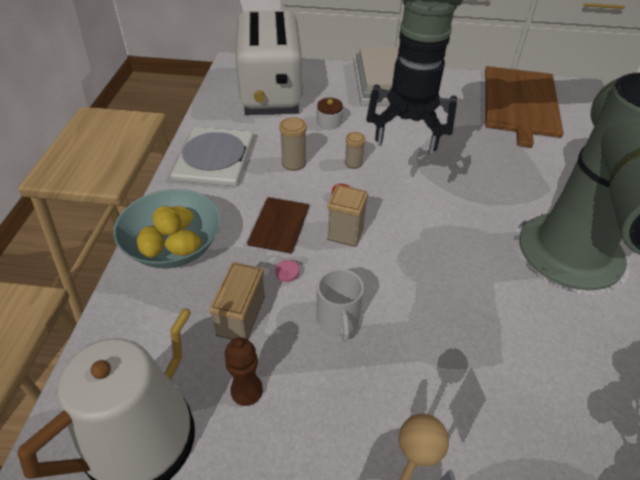

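View pics/end_top.png

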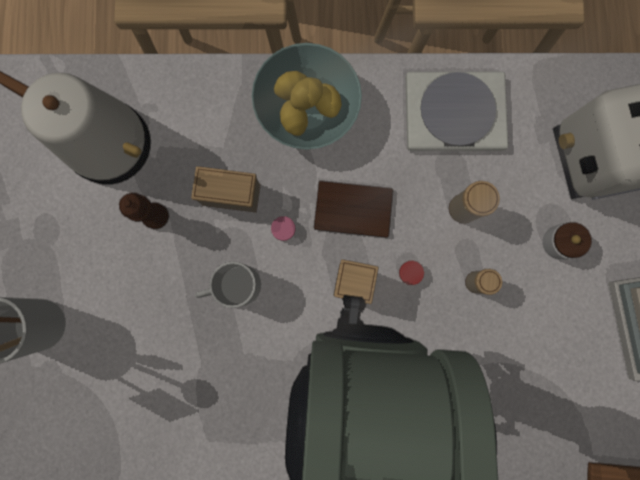

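The board at (354,209) is empty. All four lids sit flat on their canisters: oblong (224,187), square (356,281), round (480,197), small (488,281). The mug and mill have not moved, and the gripper is clear of everything.

```bash
python3 -c "
from h import *
print(workorder.hand_in())"
```

```text
the job is handed in; nothing more can be done
None
```

All four lids are on their own canisters and measured level and fully home on the rims, the mug and pepper mill are where they stood, and the job was handed in at about 37 s; no verdict was returned.

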